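# Swap, stack and pin the vial racks

## Robot

A 6-joint arm with a two-finger parallel gripper is mounted at the origin on the work surface. World frame = base frame: x ahead of the robot, y to its left, z up, the work surface at z = 0. Lengths are in mm, angles in rad, forces in N, time in s.
With the tool pointing down it reaches from about 350 to 950 mm from the base axis. Payload 17.4 kg.
Tool frame: the origin (TCP) lies at the very end of the fingers, on their centre line; the grasp point (between the pads) lies 19 mm behind it (bot.tcp_to_grasp is the z of the grasp point in the tool frame, in mm); z points along the fingers, y is the line along which they close (so a half turn about z gives the same grasp; the last joint's range is limited). The gripper opens to 93 mm and grips with 3 to 60 N. Pads are 15 mm wide; open, the fingers measure 128 mm over their backs; the gripper's body (75 mm by 188 mm) begins 65 mm behind the grasp point.
Start: joints at [-1.365, 0.116, 1.442, -0, 1.584, -0.038], TCP at [162.93, -655.047, 218.646] pointing down, gripper open.
Joint ranges: [-2.83, 2.83], [-0.83, 2.19], [0.07, 2.5], [-1.14, 4.28], [0.01, 3], [-2.97, 2.97]. Speed limits (rad/s): [1.89, 1.89, 2.22, 3.14, 3.14, 3.14].

## Interface

Orientations are given as a unit quaternion [x, y, z, w].
In Python, from cell import bot gives the robot as it stands. The module is installed in compiled form; this text tells all that it offers.
- The arm moves only by the tool send_rows, never from a script. Its argument "series" is text: rows parted by semicolons, each of 7 numbers parted by spaces: the finger opening in cm, from 0 to 9.3, then the shift along the tool's x, y, z in cm, then the turn, a rotation vector about the tool's x, y, z in rad. In form: fingers x y z ax ay az; .... A call has 1 to 5 rows; each row shifts and turns the commanded pose from where the row before left it, along the tool's axes as they then stand; what a row does not reach is not made up. A row lasts 1/12 s, in which the tool goes at most 41.7 mm and 7.16 degrees, less where a joint would pass 70% of its speed; a pose out of reach is approached as far as the arm can. A call with a gripper value outside its range is refused whole. The fingers move at their own pace and stop on an object; "newtons" is the grip in N (left out, the last holds). Time passes only in rows, so rows that do not move let the fingers close. It gives the time, the measured TCP pose, the force, the opening and the grip force at its end, in the units of the state.
- bot.sense(): the state, without advancing time (a new reading comes with each control period).
- bot.capture(name): name is "scene" or "top"; returns (picture, depth): 400x640x3 uint8, red, green, blue; 400x640 float32, mm along the optical axis (not along the pixel's ray), 0 where there is no reading.
- bot.camera_info(name): a dict with "camera_matrix" (3x3 intrinsics, pixels), "R" (3x3) and "t" (3): a world point X has camera coordinates R X + t. Camera axes: x right, y down, z forward; pixel columns grow to the right and rows downward; lengths in mm; the calibration is good to about 2 mm. A picture is of the moment at which its call begins. camera_info takes no time and is no camera call.
- bot.finish_job(): hands the job in; it is judged then, once.
The state is a dict: "t": time; "q": joint angles; "qd": joint speeds; "effort": joint torques, N m; "ee_pos": TCP position; "ee_rot": TCP orientation; "ft_force": force on the tool from outside, world axes, zero at the start; "moment": the same for the moment, N m; "gripper_width": finger opening in mm; "finger_force": force on a finger pad.
Only numpy, scipy, OpenCV 4.12 (cv2) and the standard library are available. Lean on these libraries where they do the work, as an engineer would, in place of code of your own. Each camera call takes 0.05 s, during which the arm holds its last target. There are 200 camera calls.

## Task

The long and the short vial rack are lying on each other's bases: swap them, and stack every extra rack that is on the bench squarely on the base of its own length too, hole over hole. Then lock each stack by pushing one rod from the rod stand down through all its racks and fully home in the base, and let go. Keep the racks upright and leave the other things on the bench where they are.

Things in the scene. Friction and masses are not known exactly. Their poses are not given: they have to be found in the camera images.
- base_long: aluminium base block fixed to the bench, 64 mm wide (own x) x 138 mm long (own y) x 44 mm high, with a vertical blind hole 13.3 mm across in its centre, bottom 4 mm above the bench. Origin on the bench below the hole, z up. The long racks belong here; it starts with a rack of the other length on it, holes in line within about 4 mm.
- base_short: aluminium base block fixed to the bench, 64 mm wide (own x) x 92 mm long (own y) x 44 mm high, with a vertical blind hole 13.3 mm across in its centre, bottom 4 mm above the bench. Origin on the bench below the hole, z up. The short racks belong here; it starts with a rack of the other length on it, holes in line within about 4 mm.
- rack_long: Long rack: white vial rack, a block 56 mm wide x 130 mm long x 28 mm high, its capped vials flush with the top, one vertical through hole 15 mm across in the centre. Loose, about 0.25 kg. Own y along its length, z up; origin at the centre of its underside, below the hole; end for end alike. Starts on the short base.
- rack_short: Short rack: white vial rack, a block 56 mm wide x 85 mm long x 28 mm high, its capped vials flush with the top, one vertical through hole 15 mm across in the centre. Loose, about 0.18 kg. Own y along its length, z up; origin at the centre of its underside, below the hole; end for end alike. Starts on the long base.
- extra_long: Extra long rack, like rack_long; starts on the bench in front of the bases. May be absent.
- extra_short1: Extra short rack, like rack_short; starts on the bench in front of the bases. May be absent.
- extra_short2: Extra short rack, like rack_short; starts on the bench in front of the bases. May be absent.
- rod_a: steel locking rod standing in the rod stand: shaft 12 mm across, nose tapered over 8 mm to 6 mm, 30 mm flange 136 to 140 mm above the tip, black round handle 22 mm across from 140 to 183 mm. 0.12 kg. Origin at the tip, z up the rod. The two rods are alike; either fits either stack.
- rod_b: steel locking rod standing in the rod stand: shaft 12 mm across, nose tapered over 8 mm to 6 mm, 30 mm flange 136 to 140 mm above the tip, black round handle 22 mm across from 140 to 183 mm. 0.12 kg. Origin at the tip, z up the rod. The two rods are alike; either fits either stack.
- rod_stand: grey block, loose on the bench, 0.7 kg, 140 mm (own x) x 60 mm (own y) x 58 mm high; the rods stand in two blind holes 13.3 mm across, 53 mm deep, 40 mm either side of its centre along own x (bottoms 5 mm above the bench). Origin on the bench under its centre.
- pad: flat blue bench pad lying on the bench, 180 mm (own x) x 125 mm (own y), 1 mm thin, empty: free room to put a rack down for a while (a rack on it rests at bench height). Origin at its centre on the bench. It is on one side of the bases, the rod stand on the other.
- tape_roll: bystander: roll of green tape lying flat between the bases, 54 mm across, 18 mm high; origin at the centre of its underside
- dish1: bystander: flat closed glass dish among the extra racks, 43 mm across, 15 mm high; origin at the centre of its underside
- dish2: bystander: flat closed glass dish among the extra racks, like dish1
- beaker1: bystander: foil-covered beaker beyond the bases, 78 mm across, 97 mm high; origin at the centre of its underside

How it is judged:
By the outcome, as a careful person would: the job done as asked, in the order asked, and still so for the second after the job is handed in, with the robot touching nothing.
Of extra_long, extra_short1, extra_short2 only 1 to 3 are there at a start; the rules pass over those that are not, and their reading is None.
At some moment in a run one of rod_stand may be knocked a few centimetres aside while the robot is not near it.
It also fails if it takes over 210 s, if anything falls off the work surface, if the arm or the gripper's body presses on something with over 40 N, if the wrist force passes 120 N, or if a joint passes its speed limit or range.

## Working session

There is one attempt and no reset: what is moved stays moved. The work goes in short steps, Python scripts to look and compute and a tool call to move; the robot and the scene stay as the last step left them, time stands still between calls to the robot, and variables do not carry over. Pictures are saved under pics/ and viewed, at most 14 in all, crops included, and the job is handed in when it is done.

Besides the shell and the picture viewer there is one more tool, called after "Call:" by a JSON object that holds its "name" and its "arguments". send_rows: Moves the arm, as the interface text tells. Its arguments: {"type":"object","properties":{"series":{"type":"string"},"newtons":{"type":"number"}},"required":["series"]}

```bash
mkdir -p pics; python3 - <<'E'
from cell import bot
import cv2,numpy as np
for n in("scene","top"):
    p,d=bot.capture(n); cv2.imwrite(f"pics/{n}0.png",p[:,:,::-1]); np.savez(f"{n}0.npz",p=p,d=d)
    c=bot.camera_info(n); print(n,np.round(c["camera_matrix"],1).tolist(),np.round(c["R"],3).tolist(),np.round(c["t"],1), -c["R"].T@c["t"])
print(bot.sense(), bot.tcp_to_grasp)
E
```

```text
scene [[386.8, 0.0, 319.1], [0.0, 386.8, 191.2], [0.0, 0.0, 1.0]] [[0.809, 0.588, -0.016], [0.455, -0.643, -0.616], [-0.372, 0.491, -0.788]] [-480.4 -249.7 1344.6] [1002.60736106 -537.93427086  898.06215494]
top [[413.1, 0.0, 319.7], [0.0, 413.1, 200.1], [0.0, 0.0, 1.0]] [[-0.026, -1.0, -0.015], [-0.996, 0.027, -0.084], [0.084, 0.012, -0.996]] [  4.6 607.4 941.4] [525.85888005 -23.34045294 989.01611284]
{'t': 0.1, 'q': array([-1.36478454e+00,  1.16432226e-01,  1.44219277e+00,  2.97931805e-06,
        1.58400451e+00, -3.78016387e-02]), 'qd': array([-0.0016121 , -0.00129958, -0.00166885,  0.0027267 , -0.00217016,
       -0.00033716]), 'effort': array([ 1.12070837e-03, -7.22897029e+01, -6.23867512e+01,  7.80199980e-02,
        2.27033242e-02, -3.96493488e-05]), 'ee_pos': array([ 162.90192375, -654.85879279,  217.98644884]), 'ee_rot': array([ 9.92578439e-01,  1.21604994e-01, -4.20663166e-05, -5.16715288e-04]), 'ft_force': array([-0.70391344, -0.27212185, -0.47937075]), 'moment': array([-0.02063918, -0.01883743,  0.03786091]), 'finger_force': 0.0, 'gripper_width': 92.69168395787868} -18.8
```

View pics/scene0.png

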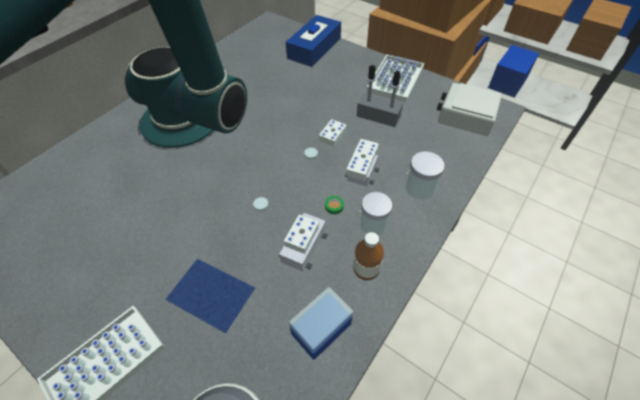

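View pics/top0.png

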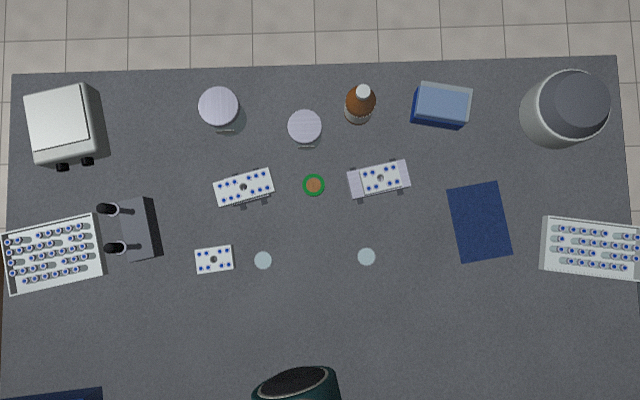

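The scene view shows the right base (302,240) carrying the short rack and the left base (365,157) carrying the long rack. There is one extra short rack at (333,131), with the dishes at (311,153) and (260,203). In the top view they are at: long rack (244,187), short rack (380,178), extra short (214,259), rods with handles (107,209) and (115,248), pad (480,222). I'll enlarge crops next.

```bash
cat > h.py <<'E'
from cell import bot
import cv2,numpy as np
from scipy.spatial.transform import Rotation as Ro
def w2p(X,n):
    c=bot.camera_info(n); v=c["R"]@np.array(X,float)+c["t"]; u=c["camera_matrix"]@v; return u[:2]/u[2]
def p2w(u,v,z,n="top"):
    c=bot.camera_info(n); r=c["R"].T@np.linalg.inv(c["camera_matrix"])@[u,v,1]; o=-c["R"].T@c["t"]; return o+r*(z-o[2])/r[2]
def d2w(u,v,d,n="top"):
    c=bot.camera_info(n); return c["R"].T@(d*(np.linalg.inv(c["camera_matrix"])@[u,v,1])-c["t"])
def tri(a,b):  # top px, scene px
    A=[];B=[]
    for (u,v),n in((a,"top"),(b,"scene")):
        c=bot.camera_info(n);P=c["camera_matrix"]@np.c_[c["R"],c["t"]]
        for q,i in((u,0),(v,1)): r=q*P[2]-P[i]; A.append(r[:3]);B.append(-r[3])
    return np.linalg.lstsq(np.array(A),np.array(B),rcond=None)[0]
def crop(p,x,y,w,h,s,f):
    cv2.imwrite(f"pics/{f}.png",cv2.resize(p[y:y+h,x:x+w,::-1],None,fx=s,fy=s,interpolation=cv2.INTER_CUBIC))
def go(x,y,z,head=None):
    "shift (cm, tool axes) and turn from the measured pose to a tool-down target; head deg = direction of tool x"
    s=bot.sense(); R=Ro.from_quat(s["ee_rot"]); d=R.inv().apply(np.array([x,y,z])-s["ee_pos"])/10
    M=R.as_matrix(); h0=np.degrees(np.arctan2(M[1,0],M[0,0])); 
    hd=h0 if head is None else head; a=np.radians(hd)
    T=np.array([[np.cos(a),np.sin(a),0],[np.sin(a),-np.cos(a),0],[0,0,-1]]).T
    T=np.c_[[np.cos(a),np.sin(a),0],[np.sin(a),-np.cos(a),0],[0,0,-1]]
    print("pos",s["ee_pos"].round(1),"head",h0.round(2),"shift now-axes",d.round(2),"in target axes",(T.T@(np.array([x,y,z])-s["ee_pos"])/10).round(2),"rotvec",(R.inv()*Ro.from_matrix(T)).as_rotvec().round(3))
E
python3 - <<'E'
from h import *
t=np.load("top0.npz");s=np.load("scene0.npz")
crop(t["p"],185,150,240,130,3,"t1"); crop(s["p"],265,110,130,160,3.7,"s1")
d=t["d"]
for nm,u,v in[("L",230,190),("S",368,181),("S2",395,175),("E",205,263),("bench",300,230),("baseL end",354,185),("beak1",304,122),("beak2",218,103),("bottle",363,92),("handleA",104,208),("handleB",112,248),("stand",132,230),("pad",480,222),("blue",442,100),("knob",242,206),("knob2",267,203),("tape",305,185)]:
    print(nm,d2w(u,v,d[v,u]).round(0))
E
```

```text
L [631. 187.  76.]
S [ 643. -121.   73.]
S2 [ 655. -181.   74.]
E [468. 258.  27.]
bench [539.  38.  -0.]
baseL end [638. -91.  46.]
beak1 [774.  18.  98.]
beak2 [818. 204. 113.]
bottle [ 820. -109.  150.]
handleA [589. 408. 190.]
handleB [511. 391. 191.]
stand [548. 414.  59.]
pad [ 547. -391.   -1.]
blue [526. -23. 989.]
knob [600. 175.   4.]
knob2 [606. 116.   1.]
tape [645.  23.  15.]
```

View pics/t1.png

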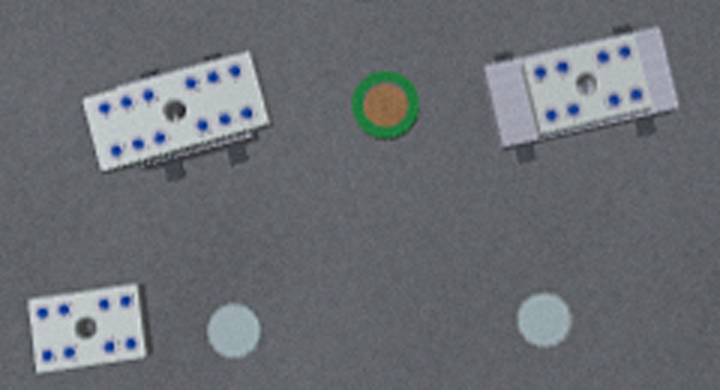

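View pics/s1.png

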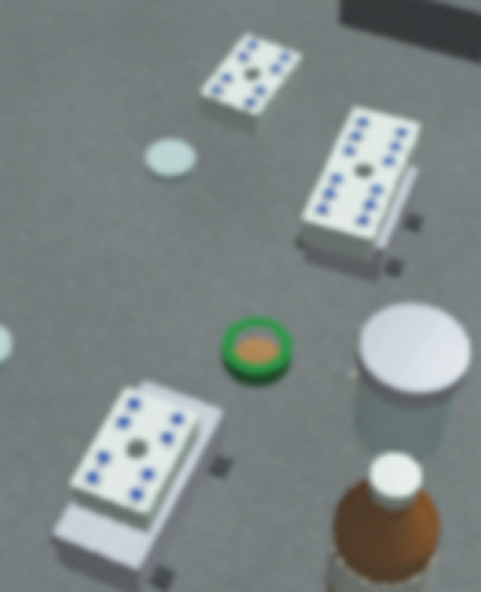

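```bash
cat >> h.py <<'E'
def blue(p,box):
    x,y,w,h=box; c=p[y:y+h,x:x+w].astype(float); b=np.clip(c[:,:,2]-c[:,:,0]-45,0,80)
    v,u=np.mgrid[y:y+h,x:x+w]; return u.ravel(),v.ravel(),b.ravel()
def cen(p,box):
    u,v,b=blue(p,box); return np.array([(u*b).sum(),(v*b).sum()])/b.sum()
def rack(p,box,z):
    "centre and direction (deg) of a rack with top height z, top view"
    u,v,b=blue(p,box); k=b>0; u,v,b=u[k],v[k],b[k]
    X=np.array([p2w(i,j,z)[:2] for i,j in zip(u,v)]); m=(X*b[:,None]).sum(0)/b.sum()
    Y=X-m; C=(Y*b[:,None]).T@Y; e=np.linalg.eigh(C)[1][:,1]; e*=np.sign(e[1]) 
    return m.round(1),np.degrees(np.arctan2(e[1],e[0])).round(1)
E
python3 - <<'E'
from h import *
t=np.load("top0.npz");s=np.load("scene0.npz")
for n,bt,bs in(("long",(210,165,67,45),(342,136,40,40)),("short",(358,158,57,40),(283,212,37,39)),("extra",(192,243,44,34),(317,117,32,28))):
    a=cen(t["p"],bt);b=cen(s["p"],bs); X=tri(a,b); print(n,a.round(1),b.round(1),X.round(1),rack(t["p"],bt,X[2]),"nominal",rack(t["p"],bt,28 if n=="extra" else 72))
cor=np.array([(486,66),(658,28),(678,106),(504,147)])/3+[185,150]
print(np.array([p2w(*c,44)[:2] for c in cor]).round(1))
print("pad",p2w(480,222,0).round(0))
m,a=rack(t["p"],(210,165,67,45),72); go(m[0],m[1],170,a)
E
```

```text
long [243.2 186.3] [361.8 157.7] [638.3 158.8  61.5] (array([640.3, 160.5]), np.float64(104.1)) nominal (array([639. , 158.4]), np.float64(104.1))
short [380.8 177.3] [300.7 231.1] [ 650. -151.   70.] (array([ 651.1, -150. ]), np.float64(101.3)) nominal (array([ 650.9, -149.7]), np.float64(101.3))
extra [213.2 259.1] [331.8 130.1] [475.  239.   21.7] (array([476.4, 240.4]), np.float64(96.1)) nominal (array([476.7, 238.6]), np.float64(96.1))
[[ 669.1  -76.3]
 [ 694.8 -209.4]
 [ 634.1 -222.1]
 [ 606.2  -88.1]]
pad [ 547. -391.    0.]
pos [ 162.9 -654.9  218. ] head 13.97 shift now-axes [ 65.83 -67.42   4.87] in target axes [67.28 65.99  4.8 ] rotvec [-1.000e-03 -1.000e-03 -1.573e+00]
```

Call:
{"name": "send_rows", "arguments": {"series": "9.3 0 0 0 0 0 -0.121;9.3 0 0 0 0 0 -0.121;9.3 0 0 0 0 0 -0.121;9.3 0 0 0 0 0 -0.121;9.3 0 0 0 0 0 -0.121", "newtons": 25}}

```text
t: 0.52
ee_pos: [162.9, -654.9, 218.2]
ee_rot: [0.91, 0.414, 0.0, -0.0]
ft_force: [0.0, -0.3, 0.1]
gripper_width: 92.9
finger_force: 0.0
```

Call:
{"name": "send_rows", "arguments": {"series": "9.3 0 0 0 0 0 -0.121;9.3 0 0 0 0 0 -0.121;9.3 0 0 0 0 0 -0.121;9.3 0 0 0 0 0 -0.121;9.3 0 0 0 0 0 -0.121"}}

```text
t: 0.93
ee_pos: [162.9, -654.9, 218.2]
ee_rot: [0.745, 0.667, 0.0, -0.0]
ft_force: [-1.1, -0.1, 0.2]
gripper_width: 92.9
finger_force: 0.0
```

Call:
{"name": "send_rows", "arguments": {"series": "9.3 0 0 0 0 0 -0.121;9.3 0 0 0 0 0 -0.121;9.3 0 0 0 0 0 -0.121;9.3 2.5 2.5 0 0 0 0;9.3 2.8 2.75 0 0 0 0"}}

```text
t: 1.35
ee_pos: [200.4, -590.8, 217.3]
ee_rot: [0.615, 0.788, 0.001, -0.001]
ft_force: [0.3, 0.6, 0.5]
gripper_width: 93.3
finger_force: 0.0
```

Call:
{"name": "send_rows", "arguments": {"series": "9.3 2.8 2.75 0 0 0 0;9.3 2.8 2.75 0 0 0 0;9.3 2.8 2.75 0 0 0 0;9.3 2.8 2.75 0 0 0 0;9.3 2.8 2.75 0 0 0 0"}}

```text
t: 1.77
ee_pos: [300.6, -419.8, 218.3]
ee_rot: [0.615, 0.788, 0.0, -0.0]
ft_force: [0.7, -0.7, -0.7]
gripper_width: 92.8
finger_force: 0.0
```

Call:
{"name": "send_rows", "arguments": {"series": "9.3 2.8 2.75 0 0 0 0;9.3 2.8 2.75 0 0 0 0;9.3 2.8 2.75 0 0 0 0;9.3 2.8 2.75 0 0 0 0;9.3 2.8 2.75 0 0 0 0"}}

```text
t: 2.18
ee_pos: [399.8, -250.5, 218.6]
ee_rot: [0.615, 0.788, -0.0, 0.0]
ft_force: [1.8, 0.3, -0.4]
gripper_width: 93.0
finger_force: 0.0
```

Call:
{"name": "send_rows", "arguments": {"series": "9.3 2.8 2.75 0 0 0 0;9.3 2.8 2.75 0 0 0 0;9.3 2.8 2.75 0 0 0 0;9.3 2.8 2.75 0 0 0 0;9.3 2.8 2.75 0 0 0 0"}}

```text
t: 2.6
ee_pos: [499.2, -81.0, 218.6]
ee_rot: [0.615, 0.789, 0.0, 0.0]
ft_force: [0.7, -0.3, 0.4]
gripper_width: 93.2
finger_force: 0.0
```

Call:
{"name": "send_rows", "arguments": {"series": "9.3 2.8 2.75 0 0 0 0;9.3 2.8 2.75 0 0 0 0;9.3 2.8 2.75 0 0 0 0;9.3 2.8 2.75 0 0 0 0;9.3 2.5 2.5 0 0 0 0"}}

```text
t: 3.02
ee_pos: [596.9, 85.1, 218.2]
ee_rot: [0.615, 0.789, -0.0, -0.0]
ft_force: [0.3, -1.5, 0.4]
gripper_width: 93.1
finger_force: 0.0
```

```bash
python3 -c "
from h import *
go(639,158.4,50,104.1)"
```

```text
pos [596.9  85.1 218.2] head 104.13 shift now-axes [ 6.08  5.88 16.82] in target axes [ 6.09  5.87 16.82] rotvec [-0.    -0.     0.001]
```

Call:
{"name": "send_rows", "arguments": {"series": "9.3 2.9 2.8 0 0 0 0;9.3 3.19 3.07 0 0 0 0;9.3 0 0 3.5 0 0 0;9.3 0 0 3.8 0 0 0;9.3 0 0 3.8 0 0 0"}}

```text
t: 3.43
ee_pos: [637.2, 154.7, 106.1]
ee_rot: [0.615, 0.789, 0.0, 0.0]
ft_force: [1.5, -0.3, 0.0]
gripper_width: 93.1
finger_force: 0.0
```

Call:
{"name": "send_rows", "arguments": {"series": "9.3 0 0 2.8 0 0 0;9.3 0 0 2 0 0 0;9.3 0 0 0.9 0 0 0;9.3 0 0 0 0 0 0;4 0 0 0 0 0 0"}}

```text
t: 3.85
ee_pos: [637.4, 153.8, 51.4]
ee_rot: [0.615, 0.788, 0.0, 0.0]
ft_force: [0.7, 0.2, 0.3]
gripper_width: 89.9
finger_force: 0.0
```

Call:
{"name": "send_rows", "arguments": {"series": "4 0 0 0 0 0 0;4 0 0 0 0 0 0;4 0 0 0 0 0 0;4 0 0 0 0 0 0;4 0 0 0 0 0 0"}}

```text
t: 4.27
ee_pos: [637.6, 153.9, 51.4]
ee_rot: [0.615, 0.789, 0.001, 0.001]
ft_force: [3.4, 0.8, 2.5]
gripper_width: 57.6
finger_force: 1.2
```

Call:
{"name": "send_rows", "arguments": {"series": "4 0 0 0 0 0 0;4 0 0 0 0 0 0;4 0 0 -1 0 0 0;4 0 0 -3 0 0 0;4 0 0 -4 0 0 0"}}

```text
t: 4.68
ee_pos: [635.2, 153.4, 128.3]
ee_rot: [0.615, 0.789, -0.003, -0.002]
ft_force: [0.9, -0.1, -2.8]
gripper_width: 56.3
finger_force: 25.0
```

```bash
python3 -c "
from h import *
go(547,-391,50,104.1)
p,d=bot.capture('top'); crop(p,185,120,180,120,4,'t2'); np.savez('top1.npz',p=p,d=d)
# pad corners by hand crop
crop(p,430,160,100,120,5,'t2b')
"
```

```text
pos [635.2 153.4 128.3] head 104.09 shift now-axes [-50.66 -21.75   7.96] in target axes [-50.65 -21.81   7.83] rotvec [-0.007 -0.    -0.   ]
```

View pics/t2.png

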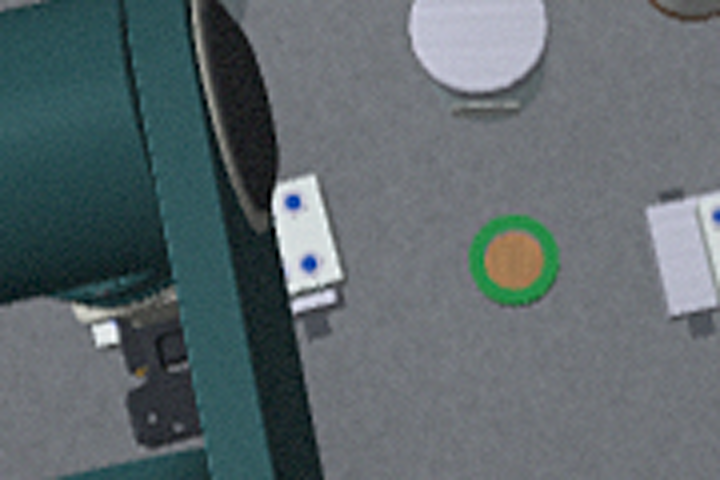

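Call:
{"name": "send_rows", "arguments": {"series": "4 -3 -1.3 0 0 0 0;4 -3.62 -1.56 0 0 0 0;4 -3.62 -1.56 0 0 0 0;4 -3.62 -1.56 0 0 0 0;4 -3.62 -1.56 0 0 0 0"}}

```text
t: 5.15
ee_pos: [605.6, -35.6, 130.8]
ee_rot: [0.615, 0.789, -0.0, -0.0]
ft_force: [0.6, -0.2, -2.5]
gripper_width: 56.0
finger_force: 25.0
```

Call:
{"name": "send_rows", "arguments": {"series": "4 -3.62 -1.56 0 0 0 0;4 -3.62 -1.56 0 0 0 0;4 -3.62 -1.56 0 0 0 0;4 -3.62 -1.56 0 0 0 0;4 -3.62 -1.56 0 0 0 0"}}

```text
t: 5.57
ee_pos: [574.0, -230.4, 130.9]
ee_rot: [0.615, 0.789, -0.0, -0.0]
ft_force: [0.4, 0.6, -2.7]
gripper_width: 55.8
finger_force: 25.0
```

Call:
{"name": "send_rows", "arguments": {"series": "4 -3.62 -1.56 0 0 0 0;4 -3.62 -1.56 0 0 0 0;4 -3.62 -1.56 0 0 0 0;4 -3 -1.3 0 0 0 0;4 -1 -0.4 0 0 0 0"}}

```text
t: 5.98
ee_pos: [547.7, -392.2, 130.4]
ee_rot: [0.616, 0.788, -0.0, -0.0]
ft_force: [-0.6, -0.6, -3.7]
gripper_width: 56.0
finger_force: 25.0
```

Call:
{"name": "send_rows", "arguments": {"series": "4 0 0 2 0 0 0;4 0 0 3 0 0 0;4 0 0 3 0 0 0;4 0 0 2 0 0 0;4 0 0 0 0 0 0"}}

```text
t: 6.4
ee_pos: [547.3, -386.5, 25.6]
ee_rot: [0.615, 0.789, 0.0, -0.004]
ft_force: [-1.3, 0.2, -3.6]
gripper_width: 55.9
finger_force: 25.0
```

```bash
python3 -c "
from h import *
go(547,-391,8,104.1)"
```

```text
pos [ 547.3 -386.5   25.6] head 104.1 shift now-axes [-0.44 -0.13  1.76] in target axes [-0.43 -0.14  1.76] rotvec [-0.004 -0.006 -0.   ]
```

Call:
{"name": "send_rows", "arguments": {"series": "4 0 0 1 0 0 0;4 0 0 0.7 0 0 0;4 0 0 0 0 0 0;4 0 0 0.1 0 0 0;4 0 0 0 0 0 0"}}

```text
t: 6.82
ee_pos: [549.7, -388.5, 13.6]
ee_rot: [0.615, 0.789, 0.0, 0.001]
ft_force: [0.4, -0.5, -3.1]
gripper_width: 55.7
finger_force: 25.0
```

Call:
{"name": "send_rows", "arguments": {"series": "9.3 0 0 0 0 0 0;9.3 0 0 0 0 0 0;9.3 0 0 0 0 0 0;9.3 0 0 0 0 0 0;9.3 0 0 0 0 0 0"}}

```text
t: 7.23
ee_pos: [549.4, -388.4, 12.9]
ee_rot: [0.615, 0.789, 0.0, 0.0]
ft_force: [0.2, -0.5, -0.1]
gripper_width: 84.5
finger_force: 0.0
```

Call:
{"name": "send_rows", "arguments": {"series": "9.3 0 0 -2 0 0 0;9.3 0 0 -4 0 0 0;9.3 0 0 -4 0 0 0;9.3 0 0 -3 0 0 0;9.3 0 0 0 0 0 0"}}

```text
t: 7.65
ee_pos: [551.1, -389.7, 150.5]
ee_rot: [0.615, 0.789, 0.0, 0.005]
ft_force: [0.7, 0.2, 0.8]
gripper_width: 93.0
finger_force: 0.0
```

```bash
python3 -c "
from h import *
p,d=bot.capture('top'); np.savez('top2.npz',p=p,d=d)
q,e=bot.capture('scene'); np.savez('scene2.npz',p=q,d=e)
a=cv2.resize(p[160:215,205:285,::-1],None,fx=7,fy=7,interpolation=cv2.INTER_CUBIC)
b=cv2.resize(q[130:190,335:395,::-1],None,fx=3.5,fy=3.5,interpolation=cv2.INTER_CUBIC)
o=np.zeros((a.shape[0],a.shape[1]+b.shape[1],3),np.uint8);o[:,:560]=a;o[:b.shape[0],560:]=b;cv2.imwrite('pics/t3.png',o)
m,an=rack(p,(358,158,57,40),72);print(m,an);go(m[0],m[1],51.5,an)"
```

```text
[ 651.  -149.7] 101.3
pos [ 549.7 -388.6  144. ] head 104.09 shift now-axes [20.72 15.63  9.24] in target axes [21.44 14.62  9.25] rotvec [0.002 0.002 0.049]
```

View pics/t3.png

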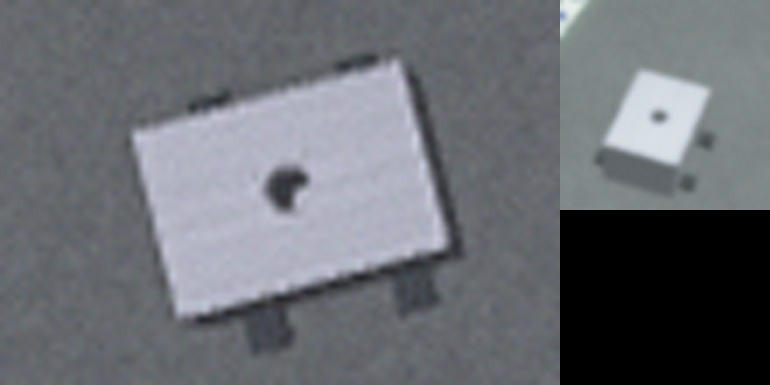

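```bash
cat >> h.py <<'E'
def plate(p,box,z,thr=135):
    "outline centre/direction/size of a bright rectangle at height z, top view"
    x,y,w,h=box; g=cv2.resize(p[y:y+h,x:x+w].astype(np.float32).mean(2),None,fx=8,fy=8,interpolation=cv2.INTER_CUBIC)
    c=max(cv2.findContours((g>thr).astype(np.uint8),cv2.RETR_EXTERNAL,2)[0],key=cv2.contourArea)[:,0]
    c=(c+.5)/8-.5+[x,y]; X=np.array([p2w(u,v,z)[:2] for u,v in c],np.float32)
    M=cv2.moments(X); r=cv2.minAreaRect(X); return np.round([M["m10"]/M["m00"],M["m01"]/M["m00"]],1),np.round(r[0],1),np.round(r[1],1),round(r[2],1)
E
python3 - <<'E'
from h import *
p=np.load("top2.npz")["p"];s=np.load("scene2.npz")["p"]
print("base_short",plate(p,(212,163,65,47),44))
print("base_long",plate(p,(342,152,75,55),44))
print("extra rack",plate(p,(190,240,50,40),28), rack(p,(192,243,44,34),28))
print("short rack",plate(p,(342,152,75,55),72,215),rack(p,(358,158,57,40),72))
print("hole", p2w(205+(287-3)/7,160+(189-3)/7,44), tri((205+284/7,160+186/7),(335+97.5/3.5,130+115/3.5)))
d=np.load("top2.npz")["d"]; print("pad rack z",d2w(478,215,d[215,478]), d2w(490,230,d[230,490]), [round(float(np.median(d[a:a+5,b:b+5])),1) for a,b in((185,225),(215,480))])
E
```

```text
base_short (array([641.8, 158. ]), array([641.9, 158. ]), array([65.3, 92.8]), 13.7)
base_long (array([ 653.4, -147.6]), array([ 652.4, -147.8]), array([ 65. , 139.2]), 11.1)
extra rack (array([477.1, 238.2]), array([477.1, 238.2]), array([58.4, 86.4]), 6.9) (array([476.6, 238.6]), np.float64(95.6))Traceback (most recent call last):
  File "<stdin>", line 6, in <module>
  File "h.py", line 40, in plate
    c=max(cv2.findContours((g>thr).astype(np.uint8),cv2.RETR_EXTERNAL,2)[0],key=cv2.contourArea)[:,0]
      ~~~^^^^^^^^^^^^^^^^^^^^^^^^^^^^^^^^^^^^^^^^^^^^^^^^^^^^^^^^^^^^^^^^^^^^^^^^^^^^^^^^^^^^^^^
ValueError: max() iterable argument is empty
```

Call:
{"name": "send_rows", "arguments": {"series": "9.3 0 0 0 0 0 0.049;9.3 3.06 2.09 0 0 0 0;9.3 3.06 2.09 0 0 0 0;9.3 3.06 2.09 0 0 0 0;9.3 3.06 2.09 0 0 0 0"}}

```text
t: 8.17
ee_pos: [607.0, -250.3, 140.6]
ee_rot: [0.634, 0.773, -0.0, -0.001]
ft_force: [0.6, -0.1, 0.1]
gripper_width: 92.9
finger_force: 0.0
```

Call:
{"name": "send_rows", "arguments": {"series": "9.3 3.06 2.09 0 0 0 0;9.3 3.06 2.09 0 0 0 0;9.3 3.08 2.08 0 0 0 0;9.3 0 0 0 0 0 0;9.3 0 0 0 0 0 0"}}

```text
t: 8.58
ee_pos: [650.6, -147.6, 140.7]
ee_rot: [0.633, 0.774, -0.001, -0.001]
ft_force: [-0.6, 0.3, -0.3]
gripper_width: 92.8
finger_force: 0.0
```

```bash
python3 -c "
from h import *
go(650.9,-149.7,50.5,101.3)
p,d=bot.capture('top')
i=np.clip(np.array(w2p((549.4,-388.4,28),'top')),0,999).astype(int);print(i)
x,y=i
print(plate(p,(x-45,y-30,90,60),28,150), d2w(x-10,y,d[y,x-10]),d2w(x+10,y,d[y,x+10]))
crop(p,x-60,y-60,120,120,5,'t4')
"
```

```text
pos [ 650.6 -147.6  140.7] head 101.44 shift now-axes [-0.22  0.01  9.02] in target axes [-0.21 -0.01  9.02] rotvec [-0.002 -0.001  0.003]
[483 220]
(array([ 550.3, -396.9]), array([ 550. , -390.1]), array([ 57.3, 119.3]), 14.0) [ 551.27102979 -364.03876988   30.06441488] [ 550.14423026 -411.18026995   26.90510302]
```

Call:
{"name": "send_rows", "arguments": {"series": "9.3 -0.2 0 2.5 0 0 0;9.3 0 0 3 0 0 0;9.3 0 0 2.3 0 0 0;9.3 0 0 1.2 0 0 0;9.3 0 0 0 0 0 0"}}

```text
t: 9.05
ee_pos: [649.2, -152.1, 49.1]
ee_rot: [0.635, 0.773, -0.001, -0.002]
ft_force: [0.6, 0.4, -0.5]
gripper_width: 93.1
finger_force: 0.0
```

Call:
{"name": "send_rows", "arguments": {"series": "4 0 0 0 0 0 0;4 0 0 0 0 0 0;4 0 0 0 0 0 0;4 0 0 0 0 0 0;4 0 0 0 0 0 0"}}

```text
t: 9.47
ee_pos: [651.5, -151.5, 53.7]
ee_rot: [0.634, 0.773, 0.0, 0.001]
ft_force: [0.3, 0.6, 0.1]
gripper_width: 64.3
finger_force: 0.0
```

Call:
{"name": "send_rows", "arguments": {"series": "4 0 0 0 0 0 0;4 0 0 0 0 0 0;4 0 0 0 0 0 0;4 0 0 0 0 0 0;4 0 0 0 0 0 0"}}

```text
t: 9.88
ee_pos: [651.3, -151.4, 53.2]
ee_rot: [0.634, 0.773, 0.0, 0.0]
ft_force: [-1.8, 0.5, 6.1]
gripper_width: 55.6
finger_force: 25.0
```

```bash
python3 -c "
from h import *
s=bot.sense();print(s['gripper_width'],s['finger_force'],s['ft_force'])
go(650.9,-149.7,50.5,101.3)
"
```

```text
55.580926953816544 24.967629611492157 [-1.8408368   0.52112303  6.13138481]
pos [ 651.3 -151.4   53.2] head 101.29 shift now-axes [ 0.17 -0.01  0.27] in target axes [ 0.17 -0.01  0.27] rotvec [ 0.001  0.    -0.   ]
```

Call:
{"name": "send_rows", "arguments": {"series": "4 0 0 -1.5 0 0 0;4 0 0 -3 0 0 0;4 0 0 -1.5 0 0 -0.042;4 0 0 0 0 0 0;4 0 0 0 0 0 0"}}

```text
t: 10.3
ee_pos: [651.4, -151.4, 113.5]
ee_rot: [0.618, 0.786, 0.0, 0.001]
ft_force: [-0.5, -0.8, -1.9]
gripper_width: 55.3
finger_force: 25.0
```

```bash
python3 -c "
from h import *
go(642.2,156.3,53.2,103.7)
"
```

```text
pos [ 651.4 -151.4  113.5] head 103.65 shift now-axes [30.12  6.36  6.02] in target axes [30.11  6.4   6.03] rotvec [ 0.001  0.001 -0.001]
```

Call:
{"name": "send_rows", "arguments": {"series": "4 3.76 0.8 0 0 0 0;4 3.76 0.8 0 0 0 0;4 3.76 0.8 0 0 0 0;4 3.76 0.8 0 0 0 0;4 3.76 0.8 0 0 0 0"}}

```text
t: 10.72
ee_pos: [644.4, 42.4, 110.9]
ee_rot: [0.618, 0.786, -0.001, -0.001]
ft_force: [0.9, -0.4, -1.8]
gripper_width: 55.9
finger_force: 25.0
```

Call:
{"name": "send_rows", "arguments": {"series": "4 3.76 0.8 0 0 0 0;4 3.76 0.8 0 0 0 0;4 3.76 0.8 0 0 0 0;4 0 0 2 0 0 0;4 0 0 2 0 0 0"}}

```text
t: 11.13
ee_pos: [641.6, 158.3, 71.5]
ee_rot: [0.617, 0.787, 0.0, -0.0]
ft_force: [0.5, -1.1, -2.4]
gripper_width: 55.6
finger_force: 25.0
```

Call:
{"name": "send_rows", "arguments": {"series": "4 0 0 1 0 0 0;4 0 0 0 0 0 0;4 0 0 0 0 0 0;4 0 0 0 0 0 0;4 0 0 0 0 0 0"}}

```text
t: 11.55
ee_pos: [642.7, 155.7, 63.8]
ee_rot: [0.618, 0.786, 0.001, 0.0]
ft_force: [-0.4, -0.8, -1.5]
gripper_width: 55.6
finger_force: 25.0
```

```bash
python3 -c "
from h import *
go(642.2,156.3,53.2,103.7)
p,d=bot.capture('top');np.savez('top3.npz',p=p,d=d)
print('base_long',plate(p,(342,152,75,55),44), plate(p,(342,152,75,55),44,120))
print('rackL',plate(p,(443,190,80,60),28,150),plate(p,(443,190,80,60),28,170))
o=cv2.resize(p[150:270,340:540,::-1],None,fx=4,fy=4,interpolation=cv2.INTER_CUBIC);cv2.imwrite('pics/t5.png',o)
"
```

```text
pos [642.7 155.7  63.8] head 103.65 shift now-axes [ 0.07 -0.03  1.06] in target axes [ 0.07 -0.03  1.06] rotvec [ 0.001  0.    -0.001]
base_long (array([ 652.6, -147.7]), array([ 652.5, -147.6]), array([ 66.3, 140.7]), 10.9) (array([ 652.6, -147.4]), array([ 652.6, -147. ]), array([ 68.2, 143.8]), 10.7)
rackL (array([ 548.5, -383.9]), array([ 547.9, -381.6]), array([ 57.4, 136.7]), 13.9) (array([ 548.5, -384.1]), array([ 548.5, -384.1]), array([ 56.4, 130.5]), 14.1)
```

View pics/t5.png

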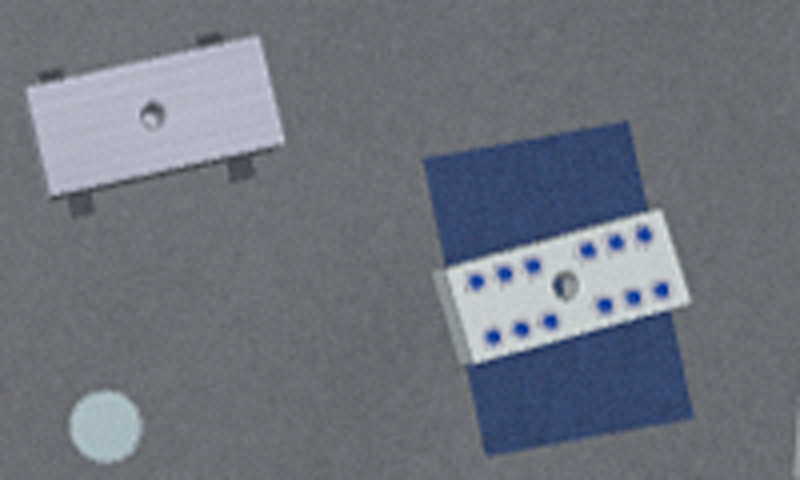

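Call:
{"name": "send_rows", "arguments": {"series": "4 0.06 -0.03 0.6 0 0 0;4 0 0 0.35 0 0 0;4 0 0 0 0 0 0;4 0 0 0 0 0 0;4 0 0 0 0 0 0"}}

```text
t: 12.02
ee_pos: [641.5, 156.5, 52.9]
ee_rot: [0.618, 0.786, -0.0, -0.0]
ft_force: [0.7, 0.3, -2.0]
gripper_width: 55.7
finger_force: 25.0
```

```bash
python3 -c "
from h import *
go(642.2,156.3,53.2,103.7)
print(bot.sense()['ft_force'])
"
```

```text
pos [641.5 156.5  52.9] head 103.69 shift now-axes [-0.04  0.06 -0.03] in target axes [-0.04  0.06 -0.03] rotvec [-0. -0. -0.]
[ 0.68149321  0.25872983 -1.96526781]
```

Call:
{"name": "send_rows", "arguments": {"series": "4 -0.03 0.04 0.1 0 0 0;4 0 0 0.05 0 0 0;4 0 0 0 0 0 0;4 0 0 0 0 0 0;4 0 0 0 0 0 0"}}

```text
t: 12.43
ee_pos: [642.0, 156.5, 52.8]
ee_rot: [0.618, 0.786, 0.0, -0.0]
ft_force: [-8.1, -0.4, 11.4]
gripper_width: 55.7
finger_force: 25.0
```

Call:
{"name": "send_rows", "arguments": {"series": "9.3 0 0 0 0 0 0;9.3 0 0 0 0 0 0;9.3 0 0 0 0 0 0;9.3 0 0 0 0 0 0;9.3 0 0 0 0 0 0"}}

```text
t: 12.85
ee_pos: [642.1, 156.3, 51.5]
ee_rot: [0.618, 0.786, -0.0, -0.0]
ft_force: [-0.2, 0.4, -0.7]
gripper_width: 84.6
finger_force: 0.0
```

Call:
{"name": "send_rows", "arguments": {"series": "9.3 0 0 -1 0 0 0;9.3 0 0 -4 0 0 0;9.3 0 0 -4 0 0 0;9.3 0 0 -1 0 0 0.005;9.3 0 0 0 0 0 0"}}

```text
t: 13.27
ee_pos: [643.6, 156.6, 157.1]
ee_rot: [0.62, 0.785, 0.003, 0.002]
ft_force: [0.6, 0.2, -0.0]
gripper_width: 92.9
finger_force: 0.0
```

```bash
python3 -c "
from h import *
go(549.4,-388.4,9,104.0)
"
```

```text
pos [643.6 156.6 157.1] head 103.39 shift now-axes [-50.84 -21.89  14.67] in target axes [-50.61 -22.33  14.81] rotvec [ 0.007  0.    -0.011]
```

Call:
{"name": "send_rows", "arguments": {"series": "9.3 -3.58 -1.6 0 0 0 -0.011;9.3 -3.58 -1.6 0 0 0 0;9.3 -3.58 -1.6 0 0 0 0;9.3 -3.58 -1.6 0 0 0 0;9.3 -3.58 -1.6 0 0 0 0"}}

```text
t: 13.68
ee_pos: [606.6, -38.2, 151.2]
ee_rot: [0.615, 0.788, -0.0, -0.0]
ft_force: [0.7, -0.1, -0.2]
gripper_width: 93.0
finger_force: 0.0
```

Call:
{"name": "send_rows", "arguments": {"series": "9.3 -3.58 -1.6 0 0 0 0;9.3 -3.58 -1.6 0 0 0 0;9.3 -3.58 -1.6 0 0 0 0;9.3 -3.58 -1.6 0 0 0 0;9.3 -3.58 -1.6 0 0 0 0"}}

```text
t: 14.1
ee_pos: [572.3, -231.5, 151.3]
ee_rot: [0.615, 0.788, -0.0, -0.0]
ft_force: [0.4, -0.3, 0.0]
gripper_width: 92.7
finger_force: 0.0
```

Call:
{"name": "send_rows", "arguments": {"series": "9.3 -3.58 -1.6 0 0 0 0;9.3 -3.58 -1.6 0 0 0 0;9.3 -3.58 -1.6 0 0 0 0;9.3 -3.6 -1.58 0 0 0 0;9.3 0 0 2 0 0 0"}}

```text
t: 14.52
ee_pos: [545.4, -390.6, 134.3]
ee_rot: [0.617, 0.787, -0.001, 0.002]
ft_force: [0.6, -0.4, -0.2]
gripper_width: 93.1
finger_force: 0.0
```

Call:
{"name": "send_rows", "arguments": {"series": "9.3 0 0 3 0 0 0;9.3 0 0 3 0 0 0;9.3 0 0 2 0 0 0;9.3 0 0 0 0 0 0;9.3 0 0 0 0 0 0"}}

```text
t: 14.93
ee_pos: [545.7, -384.0, 50.9]
ee_rot: [0.615, 0.788, -0.0, -0.001]
ft_force: [-0.4, -0.1, 0.6]
gripper_width: 92.7
finger_force: 0.0
```

```bash
python3 -c "
from h import *
p,d=bot.capture('top');np.savez('top4.npz',p=p,d=d)
print('short on base',rack(p,(212,160,70,50),72),plate(p,(205,155,80,60),44), plate(p,(205,155,80,60),72,205))
crop(p,205,150,80,65,8,'t6')
go(548.5,-384.1,9,104.0)
"
```

```text
short on base (array([640.9, 158.8]), np.float64(105.4)) (array([644.4, 164.8]), array([644.3, 164.3]), array([60.1, 89.5]), 14.4) (array([630.9, 197.1]), array([630.2, 195.7]), array([34. ,  6.7]), 13.2)
pos [ 546.4 -384.5   52.6] head 104.04 shift now-axes [-0.02  0.21  4.36] in target axes [-0.02  0.21  4.36] rotvec [0.    0.    0.001]
```

View pics/t6.png

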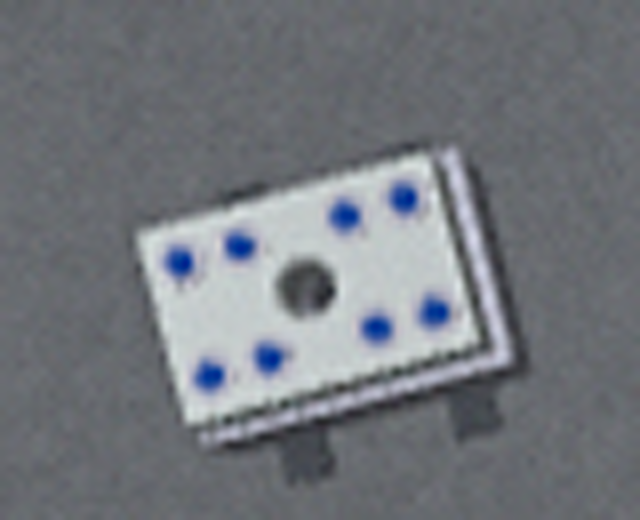

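Call:
{"name": "send_rows", "arguments": {"series": "9.3 0 0.21 2 0 0 0;9.3 0 0 1.6 0 0 0;9.3 0 0 0.7 0 0 0;9.3 0 0 0 0 0 0;9.3 0 0 0 0 0 0"}}

```text
t: 15.4
ee_pos: [548.7, -384.1, 10.1]
ee_rot: [0.615, 0.788, 0.0, 0.001]
ft_force: [-0.0, 0.4, 0.3]
gripper_width: 92.8
finger_force: 0.0
```

Call:
{"name": "send_rows", "arguments": {"series": "4 0 0 0 0 0 0;4 0 0 0 0 0 0;4 0 0 0 0 0 0;4 0 0 0 0 0 0;4 0 0 0 0 0 0"}}

```text
t: 15.82
ee_pos: [548.3, -383.9, 9.0]
ee_rot: [0.615, 0.788, 0.0, 0.0]
ft_force: [-0.1, -0.8, -0.8]
gripper_width: 64.4
finger_force: 0.0
```

Call:
{"name": "send_rows", "arguments": {"series": "4 0 0 0 0 0 0;4 0 0 0 0 0 0;4 0 0 0 0 0 0;4 0 0 0 0 0 0;4 0 0 0 0 0 0"}}

```text
t: 16.23
ee_pos: [548.2, -383.8, 8.7]
ee_rot: [0.615, 0.788, 0.0, 0.0]
ft_force: [0.2, 0.5, 2.0]
gripper_width: 55.6
finger_force: 25.0
```

```bash
python3 -c "
from h import *
print(bot.sense()['ft_force'])
go(548.5,-384.1,9,104.0)
"
```

```text
[0.17235259 0.54248599 1.96119672]
pos [ 548.2 -383.8    8.7] head 104.04 shift now-axes [-0.03  0.02 -0.03] in target axes [-0.03  0.02 -0.03] rotvec [ 0.    -0.     0.001]
```

Call:
{"name": "send_rows", "arguments": {"series": "4 0 0 -1.5 0 0 0;4 0 0 -3 0 0 0;4 0 0 -4 0 0 0;4 0 0 -1.5 0 0 0.053;4 0 0 0 0 0 0"}}

```text
t: 16.65
ee_pos: [549.6, -384.8, 114.6]
ee_rot: [0.637, 0.771, 0.0, 0.003]
ft_force: [1.0, -0.5, -2.9]
gripper_width: 56.0
finger_force: 25.0
```

```bash
python3 -c "
from h import *
go(652.4,-147.4,52.7,101.0)
"
```

```text
pos [ 549.6 -384.8  114.6] head 100.84 shift now-axes [21.42 14.53  6.15] in target axes [21.35 14.62  6.19] rotvec [ 0.005  0.005 -0.003]
```

Call:
{"name": "send_rows", "arguments": {"series": "4 3.05 2.09 0 0 0 0;4 3.05 2.09 0 0 0 0;4 3.05 2.09 0 0 0 0;4 3.05 2.09 0 0 0 0;4 3.05 2.09 0 0 0 0"}}

```text
t: 17.07
ee_pos: [621.5, -212.3, 107.6]
ee_rot: [0.636, 0.772, -0.0, -0.001]
ft_force: [1.3, -0.4, -2.8]
gripper_width: 55.9
finger_force: 25.0
```

Call:
{"name": "send_rows", "arguments": {"series": "4 3.05 2.09 0 0 0 0;4 3.05 2.08 0 0 0 0;4 0 0 2 0 0 0;4 0 0 2 0 0 0;4 0 0 0.8 0 0 0"}}

```text
t: 17.48
ee_pos: [649.6, -145.1, 56.9]
ee_rot: [0.635, 0.772, -0.001, -0.002]
ft_force: [-1.0, -1.3, -3.6]
gripper_width: 55.9
finger_force: 25.0
```

Call:
{"name": "send_rows", "arguments": {"series": "4 0 0 0 0 0 0;4 0 0 0 0 0 0;4 0 0 0 0 0 0;4 0 0 0 0 0 0"}}

```text
t: 17.82
ee_pos: [651.4, -146.9, 61.9]
ee_rot: [0.636, 0.771, 0.0, 0.001]
ft_force: [-0.2, -0.4, -2.1]
gripper_width: 56.1
finger_force: 25.0
```

```bash
python3 -c "
from h import *
go(652.4,-147.4,52.7,101.0)
"
```

```text
pos [ 651.4 -146.9   61.9] head 100.97 shift now-axes [-0.07  0.09  0.92] in target axes [-0.07  0.09  0.92] rotvec [ 0.001  0.001 -0.   ]
```

Call:
{"name": "send_rows", "arguments": {"series": "4 -0.06 0.08 0.5 0 0 0;4 0 0 0.4 0 0 0;4 0 0 0 0 0 0;4 0 0 0 0 0 0;4 0 0 0 0 0 0"}}

```text
t: 18.23
ee_pos: [652.3, -147.1, 52.1]
ee_rot: [0.636, 0.772, 0.0, 0.001]
ft_force: [2.3, -2.1, 3.2]
gripper_width: 55.5
finger_force: 25.0
```

```bash
python3 -c "
from h import *
go(652.4,-147.4,52.7,101.0)
"
```

```text
pos [ 652.3 -147.1   52.1] head 100.99 shift now-axes [-0.03  0.   -0.06] in target axes [-0.03  0.   -0.06] rotvec [ 0.001  0.001 -0.   ]
```

Call:
{"name": "send_rows", "arguments": {"series": "9.3 0 0 0 0 0 0;9.3 0 0 0 0 0 0;9.3 0 0 0 0 0 0;9.3 0 0 0 0 0 0;9.3 0 0 0 0 0 0"}}

```text
t: 18.65
ee_pos: [651.8, -146.7, 51.5]
ee_rot: [0.636, 0.772, -0.0, -0.0]
ft_force: [-0.8, -0.4, -1.0]
gripper_width: 84.8
finger_force: 0.0
```

Call:
{"name": "send_rows", "arguments": {"series": "9.3 0 0 -1 0 0 0;9.3 0 0 -4 0 0 0;9.3 0 0 -4 0 0 0;9.3 0 0 -1 0 0 0.082;9.3 0 0 0 0 0 0"}}

```text
t: 19.07
ee_pos: [653.3, -147.1, 157.2]
ee_rot: [0.669, 0.743, 0.002, 0.003]
ft_force: [0.0, -1.1, -0.8]
gripper_width: 93.2
finger_force: 0.0
```

```bash
python3 -c "
from h import *
go(476.9,238.4,9,96.3)
"
```

```text
pos [ 653.3 -147.1  157.2] head 96.04 shift now-axes [ 40.23 -13.58  14.64] in target axes [ 40.25 -13.3   14.82] rotvec [ 0.006  0.002 -0.005]
```

Call:
{"name": "send_rows", "arguments": {"series": "9.3 3.66 -1.21 0 0 0 -0.002;9.3 3.66 -1.21 0 0 0 0;9.3 3.66 -1.21 0 0 0 0;9.3 3.66 -1.21 0 0 0 0;9.3 3.66 -1.21 0 0 0 0"}}

```text
t: 19.48
ee_pos: [570.0, 29.7, 151.2]
ee_rot: [0.666, 0.746, -0.0, -0.0]
ft_force: [-0.0, -0.3, 0.6]
gripper_width: 92.8
finger_force: 0.0
```

Call:
{"name": "send_rows", "arguments": {"series": "9.3 3.66 -1.21 0 0 0 0;9.3 3.66 -1.21 0 0 0 0;9.3 3.66 -1.21 0 0 0 0;9.3 3.66 -1.21 0 0 0 0;9.3 3.66 -1.21 0 0 0 0"}}

```text
t: 19.9
ee_pos: [489.4, 204.8, 151.4]
ee_rot: [0.666, 0.746, -0.0, -0.0]
ft_force: [1.4, -0.5, 1.1]
gripper_width: 92.8
finger_force: 0.0
```

Call:
{"name": "send_rows", "arguments": {"series": "9.3 3.66 -1.21 0 0 0 0;9.3 0 0 2 0 0 0;9.3 0 0 3 0 0 0;9.3 0 0 3 0 0 0;9.3 0 0 2 0 0 0"}}

```text
t: 20.32
ee_pos: [473.3, 238.3, 48.7]
ee_rot: [0.666, 0.746, -0.001, -0.001]
ft_force: [0.3, -0.8, -0.4]
gripper_width: 92.6
finger_force: 0.0
```

Call:
{"name": "send_rows", "arguments": {"series": "9.3 0 0 0 0 0 0;9.3 0 0 0 0 0 0;9.3 0 0 0 0 0 0;9.3 0 0 0 0 0 0"}}

```text
t: 20.65
ee_pos: [475.5, 238.8, 53.5]
ee_rot: [0.666, 0.746, 0.001, 0.0]
ft_force: [0.8, -0.1, 0.6]
gripper_width: 93.1
finger_force: 0.0
```

```bash
python3 -c "
from h import *
go(476.9,238.4,9,96.3)
p,d=bot.capture('top');np.savez('top5.npz',p=p,d=d)
print('long on base',rack(p,(342,145,75,60),72),plate(p,(342,145,75,60),72,215))
"
```

```text
pos [475.5 238.8  53.5] head 96.43 shift now-axes [-0.05  0.13  4.45] in target axes [-0.05  0.14  4.45] rotvec [ 0.002 -0.001  0.002]
long on base (array([ 652.3, -148.5]), np.float64(101.1)) (array([ 687.7, -204.7]), array([ 687.7, -204.7]), array([0.8, 1.4]), 87.5)
```

Call:
{"name": "send_rows", "arguments": {"series": "9.3 -0.04 0.13 2 0 0 0;9.3 0 0 1.6 0 0 0;9.3 0 0 0.8 0 0 0;9.3 0 0 0 0 0 0;9.3 0 0 0 0 0 0"}}

```text
t: 21.12
ee_pos: [476.3, 238.3, 8.4]
ee_rot: [0.666, 0.746, 0.0, 0.0]
ft_force: [1.2, -0.7, 0.3]
gripper_width: 92.7
finger_force: 0.0
```

Call:
{"name": "send_rows", "arguments": {"series": "4 0 0 0 0 0 0;4 0 0 0 0 0 0;4 0 0 0 0 0 0;4 0 0 0 0 0 0;4 0 0 0 0 0 0"}}

```text
t: 21.53
ee_pos: [476.1, 238.3, 8.0]
ee_rot: [0.666, 0.746, 0.0, 0.0]
ft_force: [-0.2, -0.0, -0.4]
gripper_width: 64.2
finger_force: 0.0
```

Call:
{"name": "send_rows", "arguments": {"series": "4 0 0 0 0 0 0;4 0 0 0 0 0 0;4 0 0 0 0 0 0;4 0 0 0 0 0 0;4 0 0 0 0 0 0"}}

```text
t: 21.95
ee_pos: [476.2, 238.3, 7.9]
ee_rot: [0.666, 0.746, 0.0, 0.0]
ft_force: [1.3, -1.3, 3.2]
gripper_width: 56.0
finger_force: 25.0
```

```bash
python3 -c "
from h import *
go(476.9,238.4,9,96.3)
s=bot.sense();print(s['ft_force'],s['gripper_width'])
"
```

```text
pos [476.2 238.3   7.9] head 96.42 shift now-axes [ 0.01  0.07 -0.11] in target axes [ 0.01  0.07 -0.11] rotvec [ 0.    -0.     0.002]
[ 1.32397437 -1.30670287  3.21819367] 55.97887277602076
```

Call:
{"name": "send_rows", "arguments": {"series": "4 0 0 -1.5 0 0 0;4 0 0 -4 0 0 0;4 0 0 -4 0 0 -0.064;4 0 0 -3.5 0 0 -0.065;4 0 0 -1 0 0 0"}}

```text
t: 22.37
ee_pos: [477.3, 238.8, 153.3]
ee_rot: [0.615, 0.788, 0.003, 0.001]
ft_force: [0.6, 0.5, -0.1]
gripper_width: 55.4
finger_force: 25.0
```

```bash
python3 -c "
from h import *
go(642,156.6,80,103.7)
"
```

```text
pos [477.3 238.8 153.3] head 104.05 shift now-axes [-11.98  13.94   7.4 ] in target axes [-11.89  14.06   7.33] rotvec [ 0.006 -0.001  0.006]
```

Call:
{"name": "send_rows", "arguments": {"series": "4 -2.35 2.81 0 0 0 0.006;4 -2.35 2.81 0 0 0 0;4 -2.35 2.81 0 0 0 0;4 -2.35 2.81 0 0 0 0;4 -2.35 2.83 0 0 0 0"}}

```text
t: 22.78
ee_pos: [641.4, 155.9, 146.5]
ee_rot: [0.62, 0.785, -0.0, -0.0]
ft_force: [-0.6, 0.5, -0.8]
gripper_width: 56.1
finger_force: 25.0
```

Call:
{"name": "send_rows", "arguments": {"series": "4 0 0 2 0 0 0;4 0 0 2 0 0 0;4 0 0 1 0 0 0;4 0 0 0 0 0 0;4 0 0 0 0 0 0"}}

```text
t: 23.2
ee_pos: [639.8, 157.1, 97.3]
ee_rot: [0.619, 0.785, -0.0, -0.0]
ft_force: [0.5, -0.7, -1.3]
gripper_width: 55.8
finger_force: 25.0
```

Call:
{"name": "send_rows", "arguments": {"series": "4 0 0 0 0 0 0;4 0 0 0 0 0 0;4 0 0 0 0 0 0"}}

```text
t: 23.45
ee_pos: [640.6, 157.2, 98.9]
ee_rot: [0.619, 0.785, 0.001, 0.001]
ft_force: [-0.1, 0.4, -1.8]
gripper_width: 55.9
finger_force: 25.0
```

```bash
python3 -c "
from h import *
go(641.8,158.0,79.9,103.7)
"
```

```text
pos [640.6 157.2  98.9] head 103.48 shift now-axes [0.05 0.13 1.9 ] in target axes [0.05 0.13 1.9 ] rotvec [ 0.002  0.    -0.004]
```

Call:
{"name": "send_rows", "arguments": {"series": "4 0.05 0.13 1 0 0 -0.004;4 0 0 0.6 0 0 0;4 0 0 0.2 0 0 0;4 0 0 0 0 0 0;4 0 0 0 0 0 0"}}

```text
t: 23.87
ee_pos: [641.4, 157.8, 79.6]
ee_rot: [0.618, 0.786, -0.0, -0.0]
ft_force: [-1.9, 0.5, 3.4]
gripper_width: 55.9
finger_force: 25.0
```

```bash
python3 -c "
from h import *
go(641.8,158.0,79.9,103.7)
"
```

```text
pos [641.4 157.8  79.6] head 103.7 shift now-axes [ 0.01  0.05 -0.03] in target axes [ 0.01  0.05 -0.03] rotvec [-0. -0. -0.]
```

Call:
{"name": "send_rows", "arguments": {"series": "9.3 0 0 0 0 0 0;9.3 0 0 0 0 0 0;9.3 0 0 0 0 0 0;9.3 0 0 0 0 0 0;9.3 0 0 0 0 0 0"}}

```text
t: 24.28
ee_pos: [641.4, 157.7, 79.5]
ee_rot: [0.618, 0.786, -0.0, -0.0]
ft_force: [-0.2, 0.2, 0.5]
gripper_width: 84.5
finger_force: 0.0
```

Call:
{"name": "send_rows", "arguments": {"series": "9.3 0 0 -1 0 0 0;9.3 0 0 -4 0 0 0;9.3 0 0 -4 0 0 0;9.3 0 0 -4 0 0 0;9.3 0 0 -3 0 0 0"}}

```text
t: 24.7
ee_pos: [641.6, 157.7, 244.4]
ee_rot: [0.618, 0.786, 0.001, 0.001]
ft_force: [-0.1, 0.9, 0.6]
gripper_width: 93.0
finger_force: 0.0
```

Call:
{"name": "send_rows", "arguments": {"series": "9.3 -4 -2 0 0 0 0;9.3 -4 -2 0 0 0 0;9.3 -4 -2 0 0 0 0;9.3 -4 -2 0 0 0 0;9.3 -4 -2 0 0 0 0"}}

```text
t: 25.12
ee_pos: [594.2, -47.0, 240.7]
ee_rot: [0.618, 0.786, 0.0, 0.0]
ft_force: [1.1, 0.2, -0.1]
gripper_width: 93.1
finger_force: 0.0
```

```bash
python3 - <<'E'
from h import *
print(bot.sense()['ee_pos'])
p,d=bot.capture('top');np.savez('top6.npz',p=p,d=d)
q,e=bot.capture('scene');np.savez('scene6.npz',p=q,d=e)
print('short stack',rack(p,(205,150,75,55),100),'long',rack(p,(342,145,75,60),72))
a=cv2.resize(p[150:280,85:285,::-1],None,fx=4,fy=4,interpolation=cv2.INTER_CUBIC);cv2.imwrite('pics/t7.png',a)
b=cv2.resize(q[55:190,345:435,::-1],None,fx=4.4,fy=4.4,interpolation=cv2.INTER_CUBIC);cv2.imwrite('pics/s7.png',b)
E
```

```text
[594.18821612 -46.98983949 240.68951014]
short stack (array([640.7, 157.4]), np.float64(101.9)) long (array([ 658.9, -162.7]), np.float64(69.4))
```

View pics/t7.png

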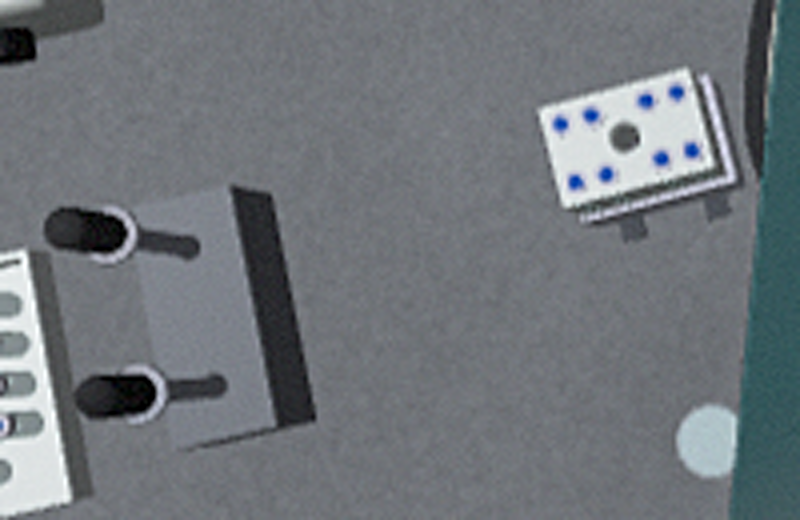

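View pics/s7.png

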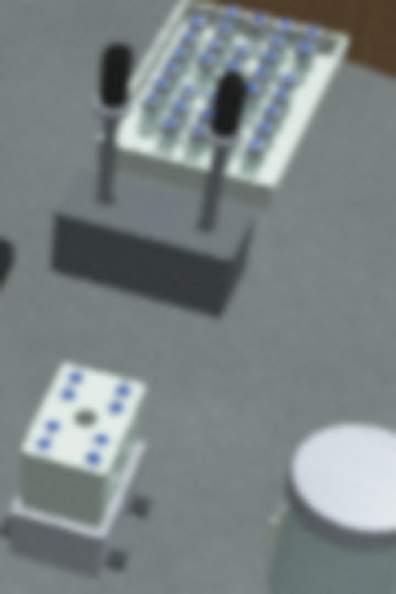

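The top view shows the two-rack short stack square on its base at (241,184). The stand's far rod has its handle top near (101.7,207) and enters the block near (132.5,211.7). The near rod is at (109.5,249) and (139.2,246). The scene view confirms both rods are upright and the stack is level.

```bash
python3 - <<'E'
from h import *
T=lambda x,y:((x-1.5)/4+85,(y-1.5)/4+150)
S=lambda x,y:((x-1.7)/4.4+345,(y-1.7)/4.4+55)
for n,top,ent,st,se in(("A",(67,228),(190,247),(233,82),(205,225)),("B",(98,397),(217,385),(118,54),(104,198))):
    print(n,"top",p2w(*T(*top),188).round(1),"scene top",p2w(*S(*st),188,"scene").round(1),"tri",tri(T(*top),S(*st)).round(1))
    print("  entry",p2w(*T(*ent),58).round(1),p2w(*S(*se),58,"scene").round(1),tri(T(*ent),S(*se)).round(1))
c=[T(132,207),T(232,186),T(277,428),T(180,448)]
print("stand corners",[p2w(*k,58)[:2].round(0) for k in c])
# dark handle top disc from depth
d=np.load("top6.npz")["d"];pts=[d2w(u,v,d[v,u]) for v in range(195,262) for u in range(92,122)]
P=np.array([x for x in pts if 180<x[2]<196]);
for lo,hi in((545,640),(470,545)):
    k=P[(P[:,0]>lo)&(P[:,0]<hi)]; print(len(k),k.mean(0).round(1),k.min(0).round(1),k.max(0).round(1))
E
```

```text
A top [592.3 414.4 188. ] scene top [594.5 410.6 188. ] tri [592.4 416.4 183.9]
  entry [590.3 414.8  58. ] [589.8 414.4  58. ] [590.1 414.5  58.2]
B top [509.6 397.7 188. ] scene top [512.3 393.6 188. ] tri [509.3 399.9 183.4]
  entry [512.  398.5  58. ] [510.9 398.   58. ] [511.6 397.9  58.6]
stand corners [array([614., 448.]), array([625., 391.]), array([487., 364.]), array([477., 419.])]
114 [591.4 413.7 187.5] [581.7 404.5 180.7] [601.7 425.1 192. ]
111 [509.1 397.1 187.7] [499.4 387.5 180.2] [519.1 409.  191.8]
```

```bash
python3 -c "
from h import *
go(510.9,398,151,103.7)"
```

```text
pos [593.9 -50.  240.9] head 103.44 shift now-axes [45.52  2.33  8.92] in target axes [45.49  2.54  8.99] rotvec [ 0.001  0.001 -0.005]
```

Call:
{"name": "send_rows", "arguments": {"series": "6 3.79 0.212 0 0 0 -0.004;6 3.79 0.212 0 0 0 0;6 3.79 0.212 0 0 0 0;6 3.79 0.212 0 0 0 0;6 3.79 0.212 0 0 0 0"}}

```text
t: 25.63
ee_pos: [559.2, 143.0, 240.6]
ee_rot: [0.616, 0.788, 0.0, 0.0]
ft_force: [0.6, -0.7, 0.2]
gripper_width: 64.0
finger_force: 0.0
```

Call:
{"name": "send_rows", "arguments": {"series": "6 3.79 0.212 0 0 0 0;6 3.79 0.212 0 0 0 0;6 3.79 0.212 0 0 0 0;6 3.79 0.212 0 0 0 0;6 3.79 0.212 0 0 0 0"}}

```text
t: 26.05
ee_pos: [523.6, 329.8, 240.6]
ee_rot: [0.616, 0.788, 0.0, 0.0]
ft_force: [0.4, -0.7, -0.5]
gripper_width: 60.1
finger_force: 0.0
```

Call:
{"name": "send_rows", "arguments": {"series": "6 3.79 0.212 0 0 0 0;6 3.79 0.212 0 0 0 0;6 0 0 0 0 0 0;6 0 0 0 0 0 0;6 0 0 0 0 0 0"}}

```text
t: 26.47
ee_pos: [510.3, 402.2, 240.0]
ee_rot: [0.616, 0.788, -0.0, 0.0]
ft_force: [1.0, -0.6, 0.1]
gripper_width: 60.3
finger_force: 0.0
```

```bash
python3 -c "
from h import *
q,e=bot.capture('scene');np.savez('scene8.npz',p=q,d=e)
b=cv2.resize(q[20:140,325:435,::-1],None,fx=5,fy=5,interpolation=cv2.INTER_CUBIC);cv2.imwrite('pics/s8.png',b)
go(510.9,398,151,103.7)"
```

```text
pos [510.6 401.6 240.1] head 103.91 shift now-axes [-0.36 -0.06  8.91] in target axes [-0.36 -0.06  8.91] rotvec [0.    0.    0.004]
```

View pics/s8.png

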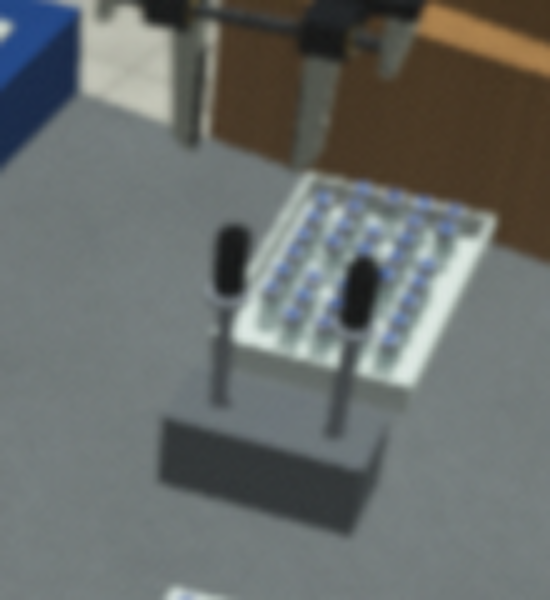

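Looking from the scene camera, the rods are unmoved (handle tops at about (372,66) and (397,72)) and the gripper is above the near one. Next I descend and grip.

Call:
{"name": "send_rows", "arguments": {"series": "6 -0.36 -0.06 2 0 0 0.004;6 0 0 3 0 0 0;6 0 0 2.5 0 0 0;6 0 0 1.3 0 0 0;6 0 0 0 0 0 0"}}

```text
t: 26.93
ee_pos: [510.3, 396.9, 148.9]
ee_rot: [0.618, 0.786, -0.002, -0.001]
ft_force: [-0.5, -0.9, 0.4]
gripper_width: 59.8
finger_force: 0.0
```

Call:
{"name": "send_rows", "arguments": {"series": "1.5 0 0 0 0 0 0;1.5 0 0 0 0 0 0;1.5 0 0 0 0 0 0;1.5 0 0 0 0 0 0;1.5 0 0 0 0 0 0", "newtons": 40}}

```text
t: 27.35
ee_pos: [511.0, 398.7, 152.6]
ee_rot: [0.618, 0.786, 0.001, 0.0]
ft_force: [1.0, -0.1, 0.1]
gripper_width: 31.5
finger_force: 0.0
```

Call:
{"name": "send_rows", "arguments": {"series": "1.5 0 0 0 0 0 0;1.5 0 0 0 0 0 0;1.5 0 0 0 0 0 0;1.5 0 0 0 0 0 0;1.5 0 0 0 0 0 0"}}

```text
t: 27.77
ee_pos: [511.1, 398.7, 152.0]
ee_rot: [0.618, 0.786, 0.0, 0.0]
ft_force: [2.9, 0.2, 3.4]
gripper_width: 21.4
finger_force: 40.0
```

```bash
python3 -c "
from h import *
s=bot.sense();print(s['ft_force'],s['moment'],s['gripper_width'],s['finger_force'])
go(510.9,398,151,103.7)"
```

```text
[2.91237628 0.21392644 3.38990984] [ 0.22960624 -0.9884323   0.00964948] 21.396663250289294 39.987972378730774
pos [511.1 398.7 152. ] head 103.69 shift now-axes [-0.06 -0.03  0.1 ] in target axes [-0.06 -0.03  0.1 ] rotvec [ 0.001 -0.    -0.   ]
```

Gripped. Lift straight up about 125 mm.

Call:
{"name": "send_rows", "arguments": {"series": "1.5 0 0 -1 0 0 0;1.5 0 0 -2 0 0 0;1.5 0 0 -2 0 0 0;1.5 0 0 -2 0 0 0;1.5 0 0 -2 0 0 0"}}

```text
t: 28.18
ee_pos: [510.2, 398.4, 242.9]
ee_rot: [0.618, 0.786, -0.001, -0.0]
ft_force: [0.1, 0.8, -1.6]
gripper_width: 21.1
finger_force: 40.0
```

Call:
{"name": "send_rows", "arguments": {"series": "1.5 0 0 -2 0 0 0;1.5 0 0 -1.5 0 0 0;1.5 0 0 0 0 0 0;1.5 0 0 0 0 0 0;1.5 0 0 0 0 0 0"}}

```text
t: 28.6
ee_pos: [510.5, 398.4, 275.2]
ee_rot: [0.618, 0.786, -0.001, -0.0]
ft_force: [0.1, -0.4, -2.4]
gripper_width: 21.6
finger_force: 40.0
```

```bash
python3 - <<'E'
from h import *
s=bot.sense();print(s['ft_force'],s['gripper_width'])
p,d=bot.capture('top');np.savez('top9.npz',p=p,d=d)
q,e=bot.capture('scene')
print('long',rack(p,(342,145,75,60),72))
u=w2p((652.4,-147.8,72),'top').round(1);print('expected hole px',u)
a=cv2.resize(q[20:140,325:435,::-1],None,fx=4,fy=4,interpolation=cv2.INTER_CUBIC)
b=cv2.resize(p[150:210,340:420,::-1],None,fx=4,fy=4,interpolation=cv2.INTER_CUBIC)
o=np.zeros((480,760,3),np.uint8);o[:,:440]=a;o[:240,440:]=b;cv2.imwrite('pics/m9.png',o)
go(652.5,-148,200,103.7)
E
```

```text
[ 0.0693364  -0.43743987 -2.44666826] 21.629358200466317
long (array([ 652.3, -148.5]), np.float64(101.2))
expected hole px [379.9 176.6]
pos [510.4 398.3 275. ] head 103.7 shift now-axes [-56.44   0.88   7.55] in target axes [-56.44   0.86   7.5 ] rotvec [-0.002  0.001 -0.   ]
```

View pics/m9.png

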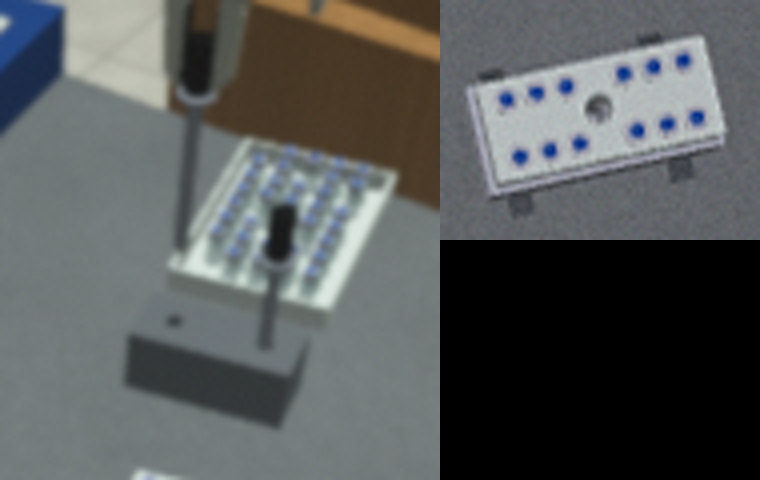

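The left half shows rod B hanging straight, its tip clear of the stand. The right half shows the long rack squarely on its base, hole at about (379.8,176.6), which matches the expected pixel. I'll carry the rod to the long stack.

Call:
{"name": "send_rows", "arguments": {"series": "1.5 -3 0.05 0 0 0 0;1.5 -3.7 0.06 0 0 0 0;1.5 -3.7 0.06 0 0 0 0;1.5 -3.7 0.06 0 0 0 0;1.5 -3.7 0.06 0 0 0 0"}}

```text
t: 29.12
ee_pos: [555.5, 224.7, 275.6]
ee_rot: [0.618, 0.786, -0.001, -0.0]
ft_force: [1.0, 0.7, -0.4]
gripper_width: 21.1
finger_force: 40.0
```

Call:
{"name": "send_rows", "arguments": {"series": "1.5 -3.7 0.06 0 0 0 0;1.5 -3.7 0.06 0 0 0 0;1.5 -3.7 0.06 0 0 0 0;1.5 -3.7 0.06 0 0 0 0;1.5 -3.7 0.06 0 0 0 0"}}

```text
t: 29.53
ee_pos: [602.2, 45.4, 275.7]
ee_rot: [0.618, 0.786, -0.0, -0.0]
ft_force: [0.0, 0.3, -1.5]
gripper_width: 21.3
finger_force: 40.0
```

Call:
{"name": "send_rows", "arguments": {"series": "1.5 -3.7 0.06 0 0 0 0;1.5 -3.7 0.06 0 0 0 0;1.5 -3.7 0.06 0 0 0 0;1.5 -3.7 0.06 0 0 0 0;1.5 -3.7 0.06 0 0 0 0"}}

```text
t: 29.95
ee_pos: [649.0, -133.6, 275.6]
ee_rot: [0.618, 0.786, -0.0, -0.001]
ft_force: [-0.1, -0.3, -1.1]
gripper_width: 21.5
finger_force: 40.0
```

Call:
{"name": "send_rows", "arguments": {"series": "1.5 -1.3 0 0 0 0 0;1.5 0 0 0 0 0 0;1.5 0 0 0 0 0 0;1.5 0 0 0 0 0 0;1.5 0 0 0 0 0 0"}}

```text
t: 30.37
ee_pos: [652.1, -143.2, 276.6]
ee_rot: [0.617, 0.787, 0.0, -0.0]
ft_force: [-0.2, -0.3, -0.3]
gripper_width: 21.2
finger_force: 40.0
```

```bash
python3 -c "
from h import *
go(652.3,-147,225,103.7)"
```

```text
pos [ 652.1 -143.2  276.6] head 103.76 shift now-axes [-0.38 -0.07  5.16] in target axes [-0.38 -0.07  5.16] rotvec [-0.    -0.     0.001]
```

Call:
{"name": "send_rows", "arguments": {"series": "1.5 -0.38 -0.07 1 0 0 0;1.5 0 0 2 0 0 0;1.5 0 0 1.5 0 0 0;1.5 0 0 0.4 0 0 0;1.5 0 0 0 0 0 0"}}

```text
t: 30.78
ee_pos: [651.9, -147.8, 225.7]
ee_rot: [0.618, 0.787, -0.001, -0.001]
ft_force: [-0.9, 0.9, -0.4]
gripper_width: 21.5
finger_force: 40.0
```

Call:
{"name": "send_rows", "arguments": {"series": "1.5 0 0 0 0 0 0;1.5 0 0 0 0 0 0;1.5 0 0 0 0 0 0"}}

```text
t: 31.03
ee_pos: [652.7, -148.3, 228.7]
ee_rot: [0.618, 0.786, 0.0, 0.001]
ft_force: [0.0, 0.3, -0.1]
gripper_width: 21.5
finger_force: 40.0
```

```bash
python3 - <<'E'
from h import *
go(652.3,-147,225,103.7)
q,e=bot.capture('scene');p,d=bot.capture('top')
a=cv2.resize(q[170:270,260:350,::-1],None,fx=5,fy=5,interpolation=cv2.INTER_CUBIC)
b=cv2.resize(p[150:210,340:410,::-1],None,fx=4,fy=4,interpolation=cv2.INTER_CUBIC)
o=np.zeros((500,730,3),np.uint8);o[:,:450]=a;o[:240,450:]=b;cv2.imwrite('pics/m10.png',o)
print("hole scene",w2p((652.5,-147.8,72),'scene'),"tip z78",w2p((652.5,-147.8,78),'scene'))
E
```

```text
pos [ 652.7 -148.3  228.7] head 103.7 shift now-axes [ 0.14 -0.01  0.37] in target axes [ 0.14 -0.01  0.37] rotvec [ 0.001  0.001 -0.   ]
hole scene [302.87233646 230.21543991] tip z78 [302.75528601 228.93007628]
```

View pics/m10.png

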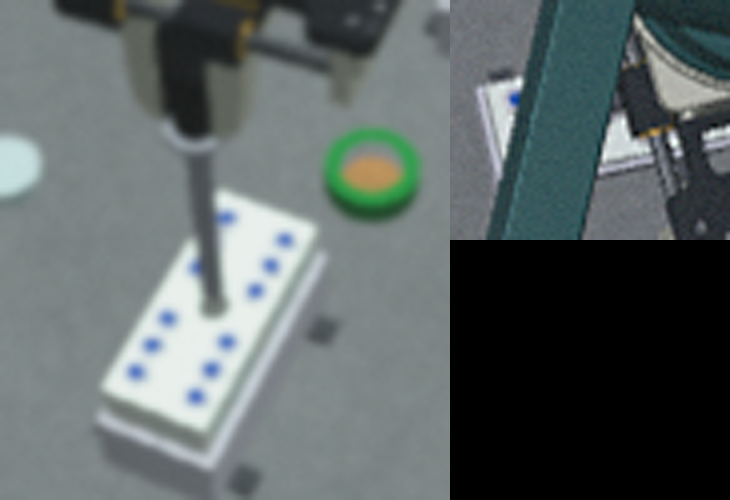

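The rod tip sits over the long rack's hole, at about (302,231) in the scene image, which agrees with the prediction. I'll insert it in steps.

Call:
{"name": "send_rows", "arguments": {"series": "1.5 0.13 0 0.5 0 0 0;1.5 0 0 1 0 0 0;1.5 0 0 1 0 0 0;1.5 0 0 0.5 0 0 0;1.5 0 0 0 0 0 0"}}

```text
t: 31.55
ee_pos: [651.5, -146.9, 195.3]
ee_rot: [0.618, 0.786, -0.001, -0.001]
ft_force: [-0.2, 0.3, -1.7]
gripper_width: 21.5
finger_force: 40.0
```

Call:
{"name": "send_rows", "arguments": {"series": "1.5 0 0 0.4 0 0 0;1.5 0 0 0.4 0 0 0;1.5 0 0 0.3 0 0 0;1.5 0 0 0 0 0 0;1.5 0 0 0 0 0 0"}}

```text
t: 31.97
ee_pos: [652.1, -147.0, 186.6]
ee_rot: [0.618, 0.786, -0.0, -0.0]
ft_force: [0.4, 0.0, -1.1]
gripper_width: 21.6
finger_force: 40.0
```

```bash
python3 -c "
from h import *
go(652.3,-147,151,103.7);s=bot.sense();print(s['ft_force'],s['moment'])"
```

```text
pos [ 652.1 -147.   186.6] head 103.7 shift now-axes [-0.01  0.02  3.56] in target axes [-0.01  0.02  3.56] rotvec [-0. -0. -0.]
[ 0.42686609  0.04743522 -1.0742017 ] [-0.04024583 -0.07052269 -0.06132908]
```

Call:
{"name": "send_rows", "arguments": {"series": "1.5 0 0 0.4 0 0 0;1.5 0 0 0.4 0 0 0;1.5 0 0 0.2 0 0 0;1.5 0 0 0 0 0 0;1.5 0 0 0 0 0 0"}}

```text
t: 32.38
ee_pos: [652.0, -147.1, 176.3]
ee_rot: [0.618, 0.786, -0.0, -0.0]
ft_force: [0.0, -2.4, -2.2]
gripper_width: 21.8
finger_force: 40.0
```

Call:
{"name": "send_rows", "arguments": {"series": "1.5 0 0 0.5 0 0 0;1.5 0 0 0.5 0 0 0;1.5 0 0 0.4 0 0 0;1.5 0 0 0 0 0 0;1.5 0 0 0 0 0 0"}}

```text
t: 32.8
ee_pos: [651.9, -147.0, 162.0]
ee_rot: [0.618, 0.786, -0.0, -0.0]
ft_force: [0.6, -1.5, -1.7]
gripper_width: 21.8
finger_force: 40.0
```

Call:
{"name": "send_rows", "arguments": {"series": "1.5 0 0 0.4 0 0 0;1.5 0 0 0.3 0 0 0;1.5 0 0 0.2 0 0 0;1.5 0 0 0 0 0 0;1.5 0 0 0 0 0 0"}}

```text
t: 33.22
ee_pos: [652.0, -147.0, 153.3]
ee_rot: [0.618, 0.786, -0.0, -0.0]
ft_force: [1.0, -3.2, -2.3]
gripper_width: 21.2
finger_force: 40.0
```

```bash
python3 -c "
from h import *
go(652.3,-147,151,103.7);s=bot.sense();print(s['ft_force'],s['moment'])"
```

```text
pos [ 652.  -147.   153.3] head 103.7 shift now-axes [-0.01  0.03  0.23] in target axes [-0.01  0.03  0.23] rotvec [-0. -0. -0.]
[ 0.97130812 -3.24755287 -2.26960756] [-0.78869966 -0.16058886  0.02005746]
```

Call:
{"name": "send_rows", "arguments": {"series": "1.5 0 0 0.15 0 0 0;1.5 0 0 0.1 0 0 0;1.5 0 0 0.05 0 0 0;1.5 0 0 0.05 0 0 0;1.5 0 0 0 0 0 0"}}

```text
t: 33.63
ee_pos: [652.3, -147.1, 151.0]
ee_rot: [0.618, 0.786, 0.0, 0.0]
ft_force: [-1.5, -2.2, 4.9]
gripper_width: 21.4
finger_force: 40.0
```

Call:
{"name": "send_rows", "arguments": {"series": "1.5 0 0 0.05 0 0 0;1.5 0 0 0 0 0 0"}}

```text
t: 33.8
ee_pos: [652.4, -147.1, 150.9]
ee_rot: [0.618, 0.786, 0.0, 0.001]
ft_force: [-2.3, -2.1, 7.9]
gripper_width: 21.0
finger_force: 40.0
```

Home: contact came at the expected height. Release and rise.

Call:
{"name": "send_rows", "arguments": {"series": "6 0 0 0 0 0 0;6 0 0 0 0 0 0;6 0 0 0 0 0 0;6 0 0 0 0 0 0;6 0 0 0 0 0 0"}}

```text
t: 34.22
ee_pos: [652.1, -146.8, 149.5]
ee_rot: [0.618, 0.786, 0.0, -0.0]
ft_force: [0.7, 0.5, 0.1]
gripper_width: 50.1
finger_force: 0.0
```

Call:
{"name": "send_rows", "arguments": {"series": "6 0 0 -1 0 0 0;6 0 0 -3 0 0 0;6 0 0 -3 0 0 0;6 0 0 -2 0 0 0;6 0 0 0 0 0 0"}}

```text
t: 34.63
ee_pos: [653.2, -147.2, 245.9]
ee_rot: [0.618, 0.786, 0.001, 0.003]
ft_force: [0.8, -0.6, 0.0]
gripper_width: 60.6
finger_force: 0.0
```

```bash
python3 - <<'E'
from h import *
p,d=bot.capture('top');np.savez('top11.npz',p=p,d=d)
pts=np.array([d2w(u,v,d[v,u]) for v in range(185,275) for u in range(70,170)])
P=pts[(pts[:,2]>180)&(pts[:,2]<196)];k=P
print(len(k),k.mean(0).round(1),k.min(0).round(1),k.max(0).round(1))
S=pts[(pts[:,2]>50)&(pts[:,2]<64)];print('stand',len(S),S.mean(0).round(0))
print('short stack',rack(p,(205,150,75,55),100))
d0=np.load('top6.npz')['d'];q0=np.array([d2w(u,v,d0[v,u]) for v in range(185,275) for u in range(70,170)]);S=q0[(q0[:,2]>50)&(q0[:,2]<64)];print('before',len(S),S.mean(0).round(0))
go(591,414,151,103.7)
E
```

```text
Traceback (most recent call last):
  File "h.py", line 9, in d2w
    c=bot.camera_info(n); return c["R"].T@(d*(np.linalg.inv(c["camera_matrix"])@[u,v,1])-c["t"])
ValueError: time passes only in moves, steps and waits
```

```bash
python3 - <<'E'
from h import *
C=bot.camera_info('top');K=np.linalg.inv(C["camera_matrix"])
def pts(d):
    v,u=np.mgrid[185:275,70:170]; z=d[185:275,70:170].ravel()
    r=K@np.stack([u.ravel(),v.ravel(),np.ones(u.size)])*z
    return (C["R"].T@(r-np.array(C["t"])[:,None])).T
for f in('top6','top11'):
    X=pts(np.load(f+'.npz')['d'])
    for lo,hi in((182,194),(52,63)):
        k=X[(X[:,2]>lo)&(X[:,2]<hi)];print(f,lo,len(k),k.mean(0).round(1),k.min(0).round(0),k.max(0).round(0))
p=np.load('top11.npz')['p'];print('short stack',rack(p,(205,150,75,55),100))
go(591,414,151,103.7)
E
```

```text
top6 182 210 [550.2 405.9 188.1] [499. 387. 183.] [602. 425. 192.]
top6 52 1530 [549.6 404.6  58.7] [476. 365.  52.] [623. 449.  63.]
top11 182 108 [587.8 411.5 187.9] [578. 402. 182.] [598. 424. 191.]
top11 52 1577 [546.  404.6  58.7] [474. 364.  52.] [623. 447.  63.]
short stack (array([640.7, 157.5]), np.float64(102.8))
pos [ 652.8 -147.2  243.1] head 103.69 shift now-axes [56.    7.24  9.13] in target axes [55.98  7.28  9.21] rotvec [ 0.004  0.002 -0.   ]
```

Call:
{"name": "send_rows", "arguments": {"series": "6 3.72 0.46 0 0 0 0;6 3.72 0.46 0 0 0 0;6 3.72 0.46 0 0 0 0;6 3.72 0.46 0 0 0 0;6 3.72 0.46 0 0 0 0"}}

```text
t: 35.1
ee_pos: [629.6, 40.7, 238.9]
ee_rot: [0.618, 0.786, -0.0, -0.0]
ft_force: [-0.5, -0.2, 0.1]
gripper_width: 60.1
finger_force: 0.0
```

Call:
{"name": "send_rows", "arguments": {"series": "6 3.72 0.46 0 0 0 0;6 3.72 0.46 0 0 0 0;6 3.72 0.46 0 0 0 0;6 3.72 0.46 0 0 0 0;6 3.72 0.46 0 0 0 0"}}

```text
t: 35.52
ee_pos: [607.9, 227.0, 238.9]
ee_rot: [0.618, 0.786, -0.0, -0.0]
ft_force: [1.9, 0.2, -0.2]
gripper_width: 59.8
finger_force: 0.0
```

Call:
{"name": "send_rows", "arguments": {"series": "6 3.72 0.46 0 0 0 0;6 3.72 0.46 0 0 0 0;6 3.72 0.46 0 0 0 0;6 3.72 0.46 0 0 0 0;6 3.72 0.46 0 0 0 0"}}

```text
t: 35.93
ee_pos: [586.3, 413.2, 238.8]
ee_rot: [0.618, 0.786, -0.001, -0.0]
ft_force: [1.3, -1.0, -0.2]
gripper_width: 59.7
finger_force: 0.0
```

Call:
{"name": "send_rows", "arguments": {"series": "6 0 0 0 0 0 0;6 0 0 0 0 0 0;6 0 0 0 0 0 0"}}

```text
t: 36.18
ee_pos: [586.9, 411.1, 238.8]
ee_rot: [0.618, 0.786, -0.001, -0.0]
ft_force: [0.4, -0.0, -0.1]
gripper_width: 60.0
finger_force: 0.0
```

```bash
python3 - <<'E'
from h import *
q,e=bot.capture('scene');np.savez('scene12.npz',p=q,d=e)
q0=np.load('scene8.npz')['p']
# image shift of rod A's handle in the scene view since scene8
t=cv2.cvtColor(q0,cv2.COLOR_RGB2GRAY)[68:90,388:408];g=cv2.cvtColor(q,cv2.COLOR_RGB2GRAY)[48:112,360:436]
u=cv2.resize(t,None,fx=4,fy=4,interpolation=2);w=cv2.resize(g,None,fx=4,fy=4,interpolation=2)
_,s,_,l=cv2.minMaxLoc(cv2.matchTemplate(w,u,cv2.TM_CCOEFF_NORMED));dx,dy=l[0]/4+360-388,l[1]/4+48-68
print(s,dx,dy); a=np.array(w2p((591,414,188),'scene'));print((p2w(a[0]+dx,a[1]+dy,188,'scene')).round(1))
go(587.6,411.8,151,103.7)
E
```

```text
0.9511160850524902 -0.75 0.25
[589.7 411.6 188. ]
pos [587.2 410.6 239.2] head 103.66 shift now-axes [0.11 0.08 8.82] in target axes [0.11 0.07 8.82] rotvec [-0.001  0.    -0.001]
```

Call:
{"name": "send_rows", "arguments": {"series": "6 0.1 0.12 2 0 0 0;6 0 0 3 0 0 0;6 0 0 2.5 0 0 0;6 0 0 1.3 0 0 0;6 0 0 0 0 0 0"}}

```text
t: 36.65
ee_pos: [587.4, 411.0, 148.4]
ee_rot: [0.618, 0.786, -0.002, -0.001]
ft_force: [0.0, 0.6, 0.4]
gripper_width: 60.2
finger_force: 0.0
```

Call:
{"name": "send_rows", "arguments": {"series": "1.5 0 0 0 0 0 0;1.5 0 0 0 0 0 0;1.5 0 0 0 0 0 0;1.5 0 0 0 0 0 0;1.5 0 0 0 0 0 0"}}

```text
t: 37.07
ee_pos: [588.2, 412.9, 152.7]
ee_rot: [0.618, 0.786, 0.001, 0.0]
ft_force: [-0.6, 0.7, 1.1]
gripper_width: 31.3
finger_force: 0.0
```

Call:
{"name": "send_rows", "arguments": {"series": "1.5 0 0 0 0 0 0;1.5 0 0 0 0 0 0;1.5 0 0 0 0 0 0;1.5 0 0 0 0 0 0;1.5 0 0 0 0 0 0"}}

```text
t: 37.48
ee_pos: [588.3, 412.9, 152.1]
ee_rot: [0.618, 0.786, 0.001, 0.0]
ft_force: [4.2, 0.3, 3.7]
gripper_width: 21.3
finger_force: 40.0
```

```bash
python3 -c "
from h import *
s=bot.sense();print(s['ft_force'],s['gripper_width'],s['finger_force'])
go(588,411.7,151,103.7)"
```

```text
[4.16255689 0.30278413 3.69181521] 21.277909354145574 39.98155117034912
pos [588.3 412.9 152.1] head 103.69 shift now-axes [-0.11 -0.06  0.11] in target axes [-0.11 -0.06  0.11] rotvec [ 0.001 -0.    -0.   ]
```

Call:
{"name": "send_rows", "arguments": {"series": "1.5 0 0 -1 0 0 0;1.5 0 0 -2 0 0 0;1.5 0 0 -2 0 0 0;1.5 0 0 -2 0 0 0;1.5 0 0 -2 0 0 0"}}

```text
t: 37.9
ee_pos: [587.4, 412.5, 242.9]
ee_rot: [0.618, 0.786, -0.001, -0.0]
ft_force: [0.3, 0.1, -1.6]
gripper_width: 21.5
finger_force: 40.0
```

Call:
{"name": "send_rows", "arguments": {"series": "1.5 0 0 -2 0 0 0;1.5 0 0 -1.5 0 0 0;1.5 0 0 0 0 0 0;1.5 0 0 0 0 0 0;1.5 0 0 0 0 0 0"}}

```text
t: 38.32
ee_pos: [587.7, 412.6, 275.1]
ee_rot: [0.618, 0.786, -0.001, -0.0]
ft_force: [0.2, 0.9, -1.8]
gripper_width: 21.3
finger_force: 40.0
```

```bash
python3 -c "
from h import *
s=bot.sense();print(s['ft_force'],s['gripper_width'],s['finger_force'])
go(641.8,158,253,103.7)"
```

```text
[ 0.22947221  0.93192344 -1.79612352] 21.31868581716962 39.959794878959656
pos [587.7 412.6 275.1] head 103.69 shift now-axes [-26.01  -0.77   2.23] in target axes [-26.02  -0.77   2.21] rotvec [-0.002  0.001 -0.   ]
```

Call:
{"name": "send_rows", "arguments": {"series": "1.5 -3 -0.1 0 0 0 0;1.5 -3.8 -0.11 0 0 0 0;1.5 -3.8 -0.11 0 0 0 0;1.5 -3.8 -0.11 0 0 0 0;1.5 -3.8 -0.11 0 0 0 0"}}

```text
t: 38.73
ee_pos: [625.4, 232.9, 274.9]
ee_rot: [0.618, 0.786, -0.001, -0.001]
ft_force: [1.3, -0.5, -0.7]
gripper_width: 21.4
finger_force: 40.0
```

Call:
{"name": "send_rows", "arguments": {"series": "1.5 -3.8 -0.11 0 0 0 0;1.5 -3.8 -0.11 0 0 0 0;1.5 -0.12 0 0 0 0 0;1.5 0 0 0 0 0 0;1.5 0 0 0 0 0 0"}}

```text
t: 39.15
ee_pos: [641.7, 159.3, 275.5]
ee_rot: [0.618, 0.786, -0.001, -0.001]
ft_force: [-0.1, 0.1, -2.0]
gripper_width: 21.4
finger_force: 40.0
```

Call:
{"name": "send_rows", "arguments": {"series": "1.5 0 0 1 0 0 0;1.5 0 0 0.7 0 0 0;1.5 0 0 0 0 0 0;1.5 0 0 0 0 0 0;1.5 0 0 0 0 0 0"}}

```text
t: 39.57
ee_pos: [641.8, 159.6, 259.6]
ee_rot: [0.617, 0.787, -0.0, -0.0]
ft_force: [-0.9, 0.6, -0.9]
gripper_width: 21.4
finger_force: 40.0
```

```bash
python3 - <<'E'
from h import *
go(641.6,159,191,103.7);s=bot.sense();print(s['ft_force'])
q,e=bot.capture('scene')
crop(q,325,90,80,85,6,'s13');print("hole",w2p((641.6,158.1,100),'scene'))
E
```

```text
pos [641.8 159.6 259.6] head 103.74 shift now-axes [-0.06 -0.04  6.86] in target axes [-0.06 -0.04  6.86] rotvec [-0.    -0.     0.001]
[-0.88049136  0.59702904 -0.91395997]
hole [364.53408655 148.89311305]
```

View pics/s13.png

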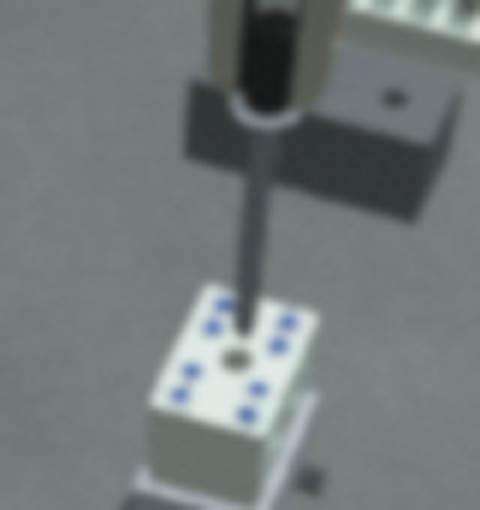

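```bash
python3 - <<'E'
from h import *
f=lambda X:np.round((np.array(w2p(X,'scene'))-[325,90])*6+2.5,0)
# TCP (641.8,159.6,259.6): rod at TCP-1.1 along tool x
for o in(0,-1.1,3): 
  b=np.array([641.8-.237*o,159.6+.972*o])
  print(o,"flange top z252.6",f((*b,252.6)),"flange bot",f((*b,248.6)),"tip",f((*b,112.6)),"z121",f((*b,121)))
print("hole",f((641.6,158.1,100)))
E
```

```text
0 flange top z252.6 [270. 102.] flange bot [269. 109.] tip [244. 335.] z121 [245. 323.]
-1.1 flange top z252.6 [269. 103.] flange bot [268. 111.] tip [243. 337.] z121 [244. 324.]
3 flange top z252.6 [272.  97.] flange bot [271. 105.] tip [246. 331.] z121 [247. 319.]
hole [240. 356.]
```

The rod hangs vertical with its tip at about (365.5,145.2), and the stack's hole is at (364.4,149.7). That puts the rod about 1.5 mm too far in +y, which I'll correct while descending.

Call:
{"name": "send_rows", "arguments": {"series": "1.5 -0.15 -0.03 0.5 0 0 0;1.5 0 0 0.5 0 0 0;1.5 0 0 0.5 0 0 0;1.5 0 0 0.3 0 0 0;1.5 0 0 0 0 0 0"}}

```text
t: 40.03
ee_pos: [641.8, 157.5, 240.5]
ee_rot: [0.618, 0.786, -0.001, -0.0]
ft_force: [-0.5, 0.3, -2.2]
gripper_width: 21.3
finger_force: 40.0
```

Call:
{"name": "send_rows", "arguments": {"series": "1.5 0 0 0.5 0 0 0;1.5 0 0 0.5 0 0 0;1.5 0 0 0.5 0 0 0;1.5 0 0 0 0 0 0;1.5 0 0 0 0 0 0"}}

```text
t: 40.45
ee_pos: [641.9, 157.5, 226.1]
ee_rot: [0.618, 0.786, -0.0, -0.0]
ft_force: [-0.3, -0.1, -1.3]
gripper_width: 21.4
finger_force: 40.0
```

Call:
{"name": "send_rows", "arguments": {"series": "1.5 0 0 0.5 0 0 0;1.5 0 0 0.5 0 0 0;1.5 0 0 0.4 0 0 0;1.5 0 0 0 0 0 0;1.5 0 0 0 0 0 0"}}

```text
t: 40.87
ee_pos: [641.9, 157.6, 212.2]
ee_rot: [0.618, 0.786, -0.0, -0.0]
ft_force: [-0.1, -1.0, -1.6]
gripper_width: 21.5
finger_force: 40.0
```

```bash
python3 -c "
from h import *
go(641.6,158.1,191,103.7);s=bot.sense();print(s['ft_force'],s['moment'])"
```

```text
pos [641.9 157.6 212.2] head 103.69 shift now-axes [ 0.06 -0.01  2.12] in target axes [ 0.06 -0.02  2.12] rotvec [-0.001 -0.    -0.   ]
[-0.09819154 -1.00072647 -1.55675007] [-0.29010188 -0.14358577 -0.02898785]
```

Call:
{"name": "send_rows", "arguments": {"series": "1.5 0.05 0 0.5 0 0 0;1.5 0 0 0.5 0 0 0;1.5 0 0 0.5 0 0 0;1.5 0 0 0 0 0 0;1.5 0 0 0 0 0 0"}}

```text
t: 41.28
ee_pos: [641.7, 158.1, 197.0]
ee_rot: [0.618, 0.786, -0.0, -0.0]
ft_force: [0.7, -0.9, -2.1]
gripper_width: 21.6
finger_force: 40.0
```

Call:
{"name": "send_rows", "arguments": {"series": "1.5 0 0 0.3 0 0 0;1.5 0 0 0.3 0 0 0;1.5 0 0 0.3 0 0 0;1.5 0 0 0 0 0 0;1.5 0 0 0 0 0 0"}}

```text
t: 41.7
ee_pos: [641.8, 158.1, 188.3]
ee_rot: [0.618, 0.786, -0.0, -0.0]
ft_force: [-0.1, 0.2, -2.4]
gripper_width: 21.6
finger_force: 40.0
```

Call:
{"name": "send_rows", "arguments": {"series": "1.5 0 0 0.3 0 0 0;1.5 0 0 0.3 0 0 0;1.5 0 0 0.3 0 0 0;1.5 0 0 0 0 0 0;1.5 0 0 0 0 0 0"}}

```text
t: 42.12
ee_pos: [641.8, 157.9, 179.1]
ee_rot: [0.618, 0.786, -0.0, -0.0]
ft_force: [-0.0, -2.7, -1.9]
gripper_width: 21.1
finger_force: 40.0
```

```bash
python3 -c "
from h import *
go(641.6,158.1,151,103.7);s=bot.sense();print(s['ft_force'],s['moment'])"
```

```text
pos [641.8 157.9 179.1] head 103.69 shift now-axes [ 0.03 -0.01  2.81] in target axes [ 0.03 -0.01  2.81] rotvec [-0.001  0.    -0.   ]
[-2.50275040e-03 -2.69406266e+00 -1.92664857e+00] [-0.93597241 -0.17783123 -0.02530603]
```

Call:
{"name": "send_rows", "arguments": {"series": "1.5 -0.05 0 0.5 0 0 0;1.5 0 0 0.5 0 0 0;1.5 0 0 0.3 0 0 0;1.5 0 0 0 0 0 0;1.5 0 0 0 0 0 0"}}

```text
t: 42.53
ee_pos: [641.9, 157.6, 166.1]
ee_rot: [0.618, 0.786, -0.0, -0.0]
ft_force: [-0.5, -2.4, -1.7]
gripper_width: 21.1
finger_force: 40.0
```

Call:
{"name": "send_rows", "arguments": {"series": "1.5 0 0 0.5 0 0 0;1.5 0 0 0.4 0 0 0;1.5 0 0 0.3 0 0 0;1.5 0 0 0 0 0 0;1.5 0 0 0 0 0 0"}}

```text
t: 42.95
ee_pos: [641.9, 157.6, 154.2]
ee_rot: [0.618, 0.786, -0.0, -0.0]
ft_force: [0.4, -2.5, -2.5]
gripper_width: 21.6
finger_force: 40.0
```

Call:
{"name": "send_rows", "arguments": {"series": "1.5 0 0 0.15 0 0 0;1.5 0 0 0.1 0 0 0;1.5 0 0 0.1 0 0 0;1.5 0 0 0.05 0 0 0;1.5 0 0 0 0 0 0"}}

```text
t: 43.37
ee_pos: [642.1, 157.6, 151.0]
ee_rot: [0.618, 0.786, 0.0, 0.0]
ft_force: [-1.0, -3.1, 2.7]
gripper_width: 21.4
finger_force: 40.0
```

```bash
python3 -c "
from h import *
go(641.6,158.1,151,103.7);s=bot.sense();print(s['ft_force'],s['moment'])"
```

```text
pos [642.1 157.6 151. ] head 103.69 shift now-axes [ 0.06 -0.04  0.  ] in target axes [ 0.06 -0.04  0.  ] rotvec [ 0.  0. -0.]
[-0.96289589 -3.10503367  2.67893672] [-0.97986783  0.11183911 -0.02007705]
```

Call:
{"name": "send_rows", "arguments": {"series": "1.5 0 0 0.05 0 0 0;1.5 0 0 0.05 0 0 0;1.5 0 0 0 0 0 0"}}

```text
t: 43.62
ee_pos: [642.4, 157.6, 150.9]
ee_rot: [0.618, 0.786, 0.001, 0.0]
ft_force: [-2.0, -2.8, 9.4]
gripper_width: 20.9
finger_force: 40.0
```

Call:
{"name": "send_rows", "arguments": {"series": "6 0 0 0 0 0 0;6 0 0 0 0 0 0;6 0 0 0 0 0 0;6 0 0 0 0 0 0;6 0 0 0 0 0 0"}}

```text
t: 44.03
ee_pos: [641.9, 157.7, 149.4]
ee_rot: [0.618, 0.786, -0.0, -0.0]
ft_force: [0.3, 0.0, 0.5]
gripper_width: 50.2
finger_force: 0.0
```

Call:
{"name": "send_rows", "arguments": {"series": "6 0 0 -1 0 0 0;6 0 0 -3 0 0 0;6 0 0 -3 0 0 0;6 0 0 -3 0 0 0;6 0 0 0 0 0 0"}}

```text
t: 44.45
ee_pos: [643.3, 157.9, 257.4]
ee_rot: [0.618, 0.786, 0.003, 0.003]
ft_force: [0.0, -0.0, 1.1]
gripper_width: 60.0
finger_force: 0.0
```

Call:
{"name": "send_rows", "arguments": {"series": "6 -3.5 -1 0 0 0 0;6 -3.5 -1 0 0 0 0;6 -3.5 -1 0 0 0 0;6 -3.5 -1 0 0 0 0;6 0 0 0 0 0 0"}}

```text
t: 44.87
ee_pos: [636.0, 7.1, 250.4]
ee_rot: [0.619, 0.785, -0.0, 0.001]
ft_force: [-0.5, 0.8, 1.0]
gripper_width: 60.0
finger_force: 0.0
```

```bash
python3 - <<'E'
from h import *
C=bot.camera_info('top');K=np.linalg.inv(C["camera_matrix"])
def f(d,v0,v1,u0,u1,lo,hi):
    v,u=np.mgrid[v0:v1,u0:u1]; z=d[v0:v1,u0:u1].ravel()
    X=(C["R"].T@(K@np.stack([u.ravel(),v.ravel(),np.ones(u.size)])*z-np.array(C["t"])[:,None])).T
    k=X[(X[:,2]>lo)&(X[:,2]<hi)];print(len(k),k.mean(0).round(1) if len(k) else "",np.median(k[:,2]) if len(k) else "")
p,d=bot.capture('top')
f(d,150,210,195,290,170,200)   # short stack handle
f(d,150,210,195,290,94,108)
cv2.imwrite('pics/end.png',p[:,:,::-1])
E
```

```text
0  
70 [633.4 118.2 100.2] 100.50385982747102
```

Call:
{"name": "send_rows", "arguments": {"series": "6 0 -4 0 0 0 0;6 0 -4 0 0 0 0;6 0 -4 0 0 0 0;6 0 -4 0 0 0 0;6 0 -3 0 0 0 0"}}

```text
t: 45.33
ee_pos: [449.5, -32.5, 250.0]
ee_rot: [0.617, 0.787, 0.0, 0.0]
ft_force: [-0.7, 0.7, 0.6]
gripper_width: 59.9
finger_force: 0.0
```

Call:
{"name": "send_rows", "arguments": {"series": "6 0 0 0 0 0 0;6 0 0 0 0 0 0;6 0 0 0 0 0 0"}}

```text
t: 45.58
ee_pos: [452.2, -32.4, 250.2]
ee_rot: [0.618, 0.786, 0.0, 0.0]
ft_force: [0.8, -0.1, 0.3]
gripper_width: 60.0
finger_force: 0.0
```

```bash
python3 - <<'E'
from h import *
C=bot.camera_info('top');K=np.linalg.inv(C["camera_matrix"])
p,d=bot.capture('top')
def f(n,u0,u1,lo,hi):
    v,u=np.mgrid[140:210,u0:u1]; z=d[140:210,u0:u1].ravel()
    X=(C["R"].T@(K@np.stack([u.ravel(),v.ravel(),np.ones(u.size)])*z-np.array(C["t"])[:,None])).T
    k=X[(X[:,2]>lo)&(X[:,2]<hi)];print(n,len(k),k.mean(0).round(1) if len(k) else "",np.median(k[:,2]) if len(k) else "")
f("short handle",195,290,170,210);f("short top",195,290,90,110);f("long handle",340,430,170,210);f("long top",340,430,64,80)
print(plate(p,(195,140,90,75),44),plate(p,(340,140,90,75),44))
for n,u,v,z in(("tape",313,185,18),("d1",263,260,15),("d2",366,256,15)):
    a=np.load('top0.npz')['p'][v-14:v+14,u-14:u+14].astype(int);print(n,np.abs(a-p[v-14:v+14,u-14:u+14]).mean().round(1))
E
```

```text
short handle 111 [636.6 153.5 185.6] 187.01148010410046
short top 854 [637.5 155.3 100.6] 100.73850867575142
long handle 108 [ 647.4 -150.1  185.3] 186.56829330645147
long top 1277 [ 648.9 -144.5   72.5] 72.56401584083157
(array([647.9, 169.7]), array([647.9, 169.7]), array([62.5, 91.9]), 13.6) (array([ 652.8, -148.8]), array([ 652.7, -148.8]), array([ 65.9, 142.5]), 11.0)
tape 6.9
d1 12.8
d2 20.6
```

```bash
python3 -c "
from cell import bot
print(bot.finish_job())"
```

```text
the job is handed in; nothing more can be done
None
```

I swapped the long and short racks, stacked the only extra rack on the bench (a short one) on the short base, pushed a rod home in each stack and handed the job in at about 46 s; in the last depth readings the rack tops and both rod handles were at their fully seated heights.

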